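# Twist a spring nut into a bench rail

### The job

Take the spring nut (the one with the straight bar handle) out of the wooden holder, lower it lengthwise through the slot of the lipped aluminium channel at the dark index clip, and push it down against its spring until it is below the lips. Twist it a quarter turn either way and let the spring lift it so that both grooves catch the lips, the handle square across the channel and centred on the clip. Let go of it there, upright, and leave everything else where it is.

Things in the scene. Friction and masses are not known exactly. Their poses are not given: they have to be found in the camera images.
- nut: Loose spring channel nut, about 0.24 kg, standing in one of the holder's pockets, x along the pocket. Origin: on its axis, underside of the spring foot when extended; z up the stem, x along the nut and its handle. Foot (18 mm across) and coil: z 0 to 28 mm; steel nut 56 (x) by 20 (y) mm: z 28 to 42; stem 16 mm across; bar handle: z 72 to 96. A half turn about z makes no difference.
- nut_handle (a point): Centre of the nut's black bar handle, 84 mm above the nut's origin; axes as the nut's. The handle is 64 mm long (x), 14 mm wide (y), 24 mm high; grip it across its width.
- nut_groove (a point): On the nut's axis, level with the floors of its two grooves, 38 mm above its origin. The grooves are cut 4 mm deep into the nut's top (at 42 mm), run along the nut's y, and reach from |x| = 8 to 19 mm.
- nut_foot (a point): Centre of the underside of the nut's sprung foot. At rest at the nut's origin; pushed against a floor it slides up the nut by at most 16 mm. The spring pushes with 4.5 N when extended and 0.35 N more per mm.
- channel: Aluminium C-channel fixed to the bench, 76 mm wide (x), 260 mm long (y), 46 mm high, capped at both ends; two low steel feet at its sides. Origin: centre of its underside; z up, y along the slot. Floor 4 mm thick, inside 68 mm wide. Turned across and let go, the nut rises until its groove floors meet the lips' lower edges, its origin then at z = -1 mm in this frame.
- channel_slot (a point): Middle of the slot, at the channel's top (46 mm above its underside); axes as the channel's. Slot 26 mm wide (x). Both lips are turned down: edges 3.5 mm thick (|x| = 13 to 16.5 mm), reaching 9 mm below this point. The nut passes only with its length along y, and can turn only with its top under those edges: nut origin lower than -5 mm in the channel's frame (limit -12 mm).
- clip: Dark steel index clip fixed on the channel's two outer side faces, 22 mm wide along the channel, with a black line over each lip. Origin: at the channel's centre line, bench height, at the middle of the clip; axes as the channel's. The nut's axis is to end at this place along the slot.
- holder: Fixed wooden block 95 x 190 x 40 mm with two pockets 63 mm (x) by 26 mm (y), 34 mm deep, at y = -55 and +55 mm. Origin: centre of its underside. The spring nut stands in either pocket on the pocket floor (z = 6 mm), the knob block in the other.
- knob_block: Plain steel slide block with a round black knob (38 mm across), 96 mm tall, no spring; stands in the other pocket. Stays there. Origin: its underside.
- tin: Steel can, 52 mm across, 55 mm high, standing between holder and channel. Bystander. Origin: its underside.
- jar: Clear jar, 60 mm across, 70 mm high, beyond the task's things. Bystander. Origin: its underside.
- wood_block: Wooden block with small holes, 70 x 110 x 50 mm. Bystander. Origin: its underside.
- screwdriver: Screwdriver lying on the bench. Bystander.
- perfboard: Green circuit board 50 x 70 x 4 mm lying between the tin and the robot. Bystander. Origin: its underside.
- glasses: Open spectacles with a black frame, 125 mm wide. Bystander.
Not all that is in view belongs to the job. Leave any orange or purple look-alike of the nut alone.

How it is judged:
By the outcome, as a careful person would: the job done as asked, in the order asked, and still so for the second after the job is handed in, with the robot touching nothing.
It also fails if it takes over 51 s, if anything falls off the work surface, if the arm or the gripper's body presses on something with over 40 N, if the wrist force passes 120 N, or if a joint passes its speed limit or range.

### The arm

A 7-joint arm with a two-finger parallel gripper is mounted at the origin on the work surface. World frame = base frame: x ahead of the robot, y to its left, z up, the work surface at z = 0. Lengths are in m, angles in rad, forces in N, time in s.
With the tool pointing down it reaches from about 0.4 to 0.85 m from the base axis. Payload 4.5 kg.
Tool frame: the origin (TCP) lies midway between the tips of the shut fingers; the grasp point (between the pads) lies 19 mm behind it; z points along the fingers, y is the direction in which the jaws open and shut (so a half turn about z gives the same grasp; the last joint's range is limited). The gripper opens to 88 mm and grips with 3 to 60 N. Pads are 18 mm wide; open, the fingers measure 123 mm over their backs; the gripper's body (75 mm by 187 mm) begins 45 mm behind the grasp point.
Start: joints at [1.253, 0.689, -0.195, 1.565, 0.157, 0.902, -0.215], TCP at [0.215, -0.587, 0.208] pointing down, gripper open.
Joint ranges: [-3.01, 3.01], [-0.46, 2.08], [-1.47, 1.51], [0.13, 2.56], [-1, 4.14], [0.04, 2.09], [-2.66, 2.66]. Speed limits (rad/s): [2.57, 2.57, 3.14, 3.14, 3.14, 3.14, 3.14].

### API

Orientations are given as a unit quaternion [x, y, z, w].
In Python, from plant import r gives the robot as it stands.
- The arm moves only by the tool play_rows, never from a script. Its argument "targets" is a list of rows, each a list of 6 numbers: the shift along the tool's x, y, z in m, then the turn, a rotation vector about the tool's x, y, z in rad. In form: [[tx, ty, tz, rx, ry, rz], ...]. A call has 1 to 5 rows; each row shifts and turns the pose as measured when the row begins, along the tool's axes as they then stand; what a row does not reach is not made up. A row lasts 1/12 s, in which the tool goes at most 41.7 mm and 7.16 degrees, less where a joint would pass 70% of its speed; a pose out of reach is approached as far as the arm can. A call is refused whole if a number of a shift passes 0.0417 or a number of a turn 0.125, either way. A call with a gripper value outside its range is refused whole. "hand" is the opening, from 0 (shut) to 1 (fully open), set as the call begins (left out, the last holds). The fingers move at their own pace and stop on an object; "squeeze" is the grip in N (left out, the last holds). Time passes only in rows, so rows that do not move let the fingers close. It gives the time, the measured TCP pose, the force and the opening at its end, in the units of the state.
- r.get_state(): the state, without advancing time (a new reading comes with each control period).
- r.snapshot(name): name is "side" or "top"; returns the picture (420x560x3 uint8, blue, green, red); there is no depth.
- r.get_calibration(name): a dict with "intrinsics" (3x3 intrinsics, pixels), "R" (3x3) and "t" (3): a world point X has camera coordinates R X + t. Camera axes: x right, y down, z forward; pixel columns grow to the right and rows downward; lengths in m; the calibration is good to about 2 mm. A picture is of the moment at which its call begins. get_calibration takes no time and is no camera call.
- r.finish_job(): hands the job in, once; it reports no verdict.
Trained networks look in the newest picture that a camera, given by its name, has taken for a name from the list of things; names that differ only in an ending like _2 or _b are one class to them, and where a whole thing is asked for, a point or a joint stands for the part that bears it (a point fixed in the world has none). Each returns a list of dicts, best first, with "confidence" (0 to 1); they miss things now and then, are a little off and sometimes report something else, mostly with a low value. They report only what shows in the picture. A call takes as long as a camera call. They do not tell look-alikes from the thing itself.
- r.search_frame(query, camera): "bbox" ([left, top, right, bottom] in pixels, round what is visible of it).
- r.tip_of(query, camera): "uv" ([column, row] in pixels: a listed point, or the origin of a listed thing).
The state is a dict: "clock": time; "q": joint angles; "qd": joint speeds; "joint_torque": joint torques, N m; "tool_pos": TCP position; "eef_rot": TCP orientation; "contact_force": force on the tool from outside, world axes, zero at the start; "moment": the same for the moment, N m; "opening": opening from 0.0 (shut) to 1.0 (fully open).
Only numpy, scipy, OpenCV 4.12 (cv2) and the standard library are available. Lean on these libraries where they do the work, as an engineer would, in place of code of your own. Each camera call takes 0.05 s, during which the arm holds its last target. There are 200 camera calls.

## Working session

There is one attempt and no reset: what is moved stays moved. The work goes in short steps, Python scripts to look and compute and a tool call to move; the robot and the scene stay as the last step left them, time stands still between calls to the robot, and variables do not carry over. Pictures are saved under pics/ and viewed, on a budget of 15 in all, crops included, one or two more only if the job needs it, and the job is handed in when it is done.

Besides the shell and the picture viewer there is one more tool, called after "Call:" in YAML: its name, and indented under it one key for each argument. play_rows: Moves the arm, as the interface text tells. Its arguments: {"type":"object","properties":{"targets":{"type":"array","items":{"type":"array","items":{"type":"number"}}},"hand":{"type":"number"},"squeeze":{"type":"number"}},"required":["targets"]}

```bash
mkdir -p pics; ls; cat > h.py <<'E'
import numpy as np, cv2
from plant import r
from scipy.spatial.transform import Rotation as Rn
from scipy.optimize import least_squares
def cal(c):
    k=r.get_calibration(c); return [np.array(k[x],float) for x in("intrinsics","R","t")]
def proj(c,X):
    K,R,t=cal(c); p=(K@(R@np.atleast_2d(X).T+np.reshape(t,(3,1)))).T; return p[:,:2]/p[:,2:]
def ray_z(c,uv,z):
    K,R,t=cal(c); t=t.ravel(); o=-R.T@t; d=R.T@np.linalg.solve(K,[uv[0],uv[1],1]); return o+d*(z-o[2])/d[2]
def tri(uvs):
    f=lambda X:np.concatenate([proj(c,X)[0]-uv for c,uv in uvs.items()])
    s=least_squares(f,[.5,0,.05]); return s.x,np.abs(s.fun).max()
E
python3 - <<'E'
from h import *
for c in("side","top"):
    im=r.snapshot(c); cv2.imwrite(f"pics/{c}0.png",im)
    K,R,t=cal(c); print(c,K[0,0],(-R.T@t.ravel()).round(3),R[2].round(2))
    for n in("nut_handle","nut","channel_slot","channel","clip","holder","knob_block","tin"):
        print(c,n,[(np.round(d["uv"],1).tolist(),round(d["confidence"],2)) for d in r.tip_of(n,c)[:3]])
print(r.get_state())
E
```

```text
pics
side 468.84972882911273 [0.438 0.756 0.687] [ 0.17 -0.78 -0.6 ]
side nut_handle [([313.1, 168.4], 0.91), ([356.3, 173.7], 0.6), ([294.5, 196.6], 0.59)]
side nut [([310.2, 196.3], 0.89), ([293.9, 227.9], 0.74), ([359.6, 202.9], 0.7)]
side channel_slot [([286.9, 307.3], 0.6), ([309.2, 183.7], 0.34)]
side channel [([308.3, 187.0], 0.67), ([287.8, 324.8], 0.63), ([309.1, 171.3], 0.59)]
side clip []
side holder [([309.0, 189.9], 0.57), ([373.3, 260.0], 0.18)]
side knob_block [([313.0, 174.9], 0.72)]
side tin [([287.2, 251.3], 0.55)]
top 459.0172238040439 [0.494 0.015 1.111] [ 0.07 -0.01 -1.  ]
top nut_handle [([373.5, 211.8], 0.82), ([322.3, 207.4], 0.64), ([385.2, 264.7], 0.63)]
top nut [([365.7, 214.0], 0.79), ([376.0, 260.6], 0.61), ([319.9, 209.9], 0.5)]
top channel_slot [([197.7, 229.2], 0.81), ([373.3, 133.2], 0.7)]
top channel [([196.8, 225.8], 0.79)]
top clip [([212.0, 227.8], 0.62)]
top holder [([389.8, 208.3], 0.76), ([369.4, 213.4], 0.67)]
top knob_block [([411.4, 208.3], 0.9)]
top tin [([282.6, 207.8], 0.55)]
{'clock': 0.9, 'q': array([ 1.25277294,  0.68911062, -0.19457829,  1.5652793 ,  0.15730405,
        0.90248966, -0.21510894]), 'qd': array([-0.00251154,  0.00132884, -0.00083407, -0.001179  ,  0.00215906,
       -0.00037999, -0.00024688]), 'joint_torque': array([ 2.09288728e-04, -5.27487409e+01, -1.26677591e+00, -1.53746688e+01,
       -5.18580002e-02, -8.49985445e-04, -4.99923124e-05]), 'tool_pos': array([ 0.21540799, -0.58674849,  0.20814107]), 'eef_rot': array([9.84567689e-01, 1.75004180e-01, 8.21143105e-06, 4.71652184e-05]), 'contact_force': array([ 1.04115493, -0.62342516,  0.15075298]), 'moment': array([ 0.01745646, -0.04022335, -0.02832175]), 'opening': 1.0018042536169083}
```

View pics/top0.png

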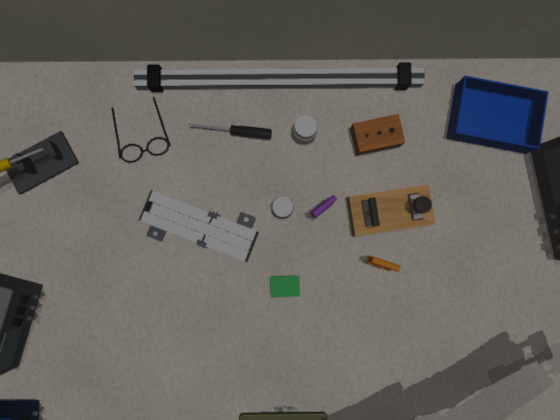

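View pics/side0.png

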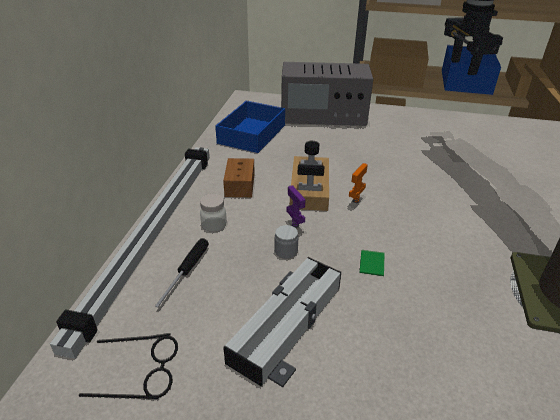

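The top view shows the holder at about (391,210), with the bar-handle nut at (373,211) and the knob at (421,205). The channel runs from about (145,207) to (255,245), with clip pieces near (211,214) and (203,241). Next I'll enlarge the crops.

```bash
python3 - <<'E'
from h import *
a=cv2.imread("pics/top0.png"); b=cv2.imread("pics/side0.png")
f=lambda i,x,y,w,h,s:cv2.convertScaleAbs(cv2.resize(i[y:y+h,x:x+w],None,fx=s,fy=s,interpolation=cv2.INTER_CUBIC),alpha=1.8)
A=f(a,130,185,133,80,6)[:,:798]   # channel top x6
B=f(a,340,180,100,60,4)           # holder top x4 
C=f(b,220,252,130,80,3)[:240]
im=np.zeros((600,798,3),np.uint8); im[:350]=A[:350][:, :798]; im[355:595,:400]=B; im[355:595,404:794]=C
# grey cropping: A rows 185..243
cv2.imwrite("pics/c1.png",im)
A2=f(a,130,185,133,80,6); cv2.imwrite("pics/A.png",A2)
E
```

```text
(no output)
```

View pics/A.png

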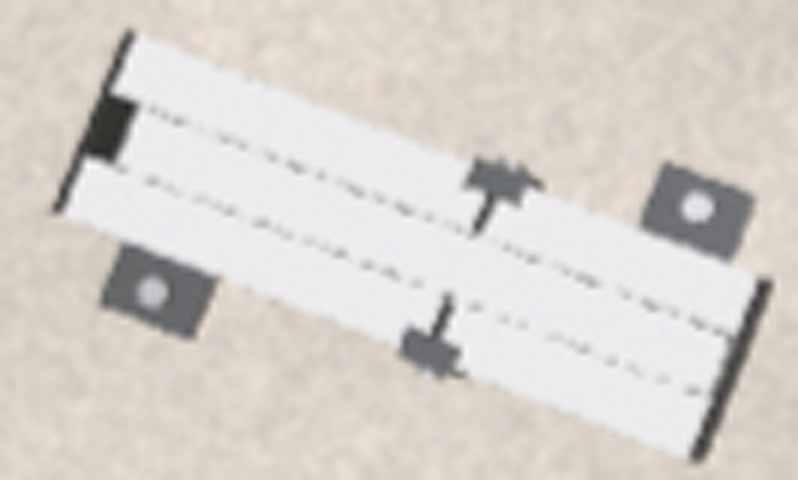

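View pics/c1.png

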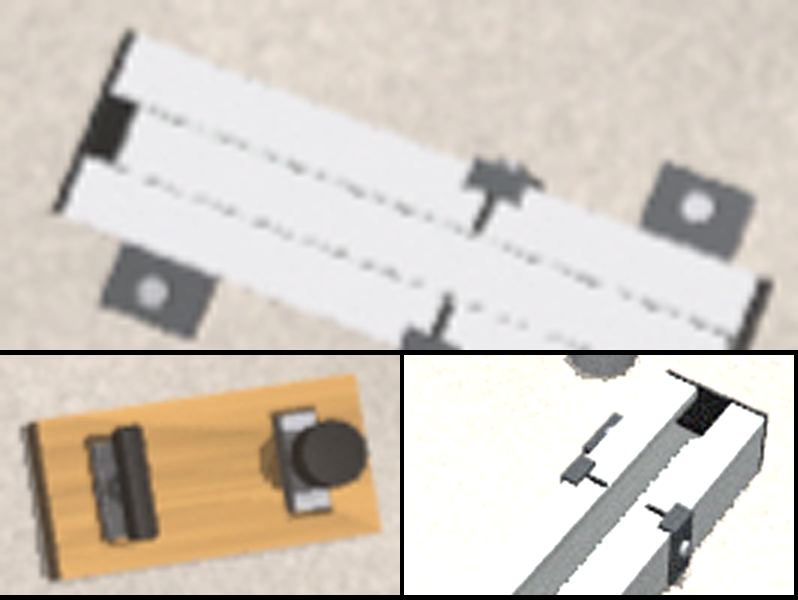

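The crops show the slot running diagonally between caps at A(58..128,32..210) and A(698..770,282..460). The clip's line ends are at A(473,235) and A(449,296). The handle's top face is centred at about (373.5,212) in the full picture.

```bash
cat > m.py <<'E'
from h import *
def up(p,s,ox,oy): return (ox+(p[0]+.5)/s-.5, oy+(p[1]+.5)/s-.5)
A=lambda x,y: up((x,y),6,130,185)
cor=[ray_z("top",A(*p),.046) for p in[(128,32),(770,282),(698,460),(58,210)]]
E
python3 - <<'E'
from m import *
P=np.array(cor)
print(P.round(4), [np.linalg.norm(P[i]-P[(i+1)%4]).round(4) for i in range(4)])
d=(P[0]+P[3]-P[1]-P[2]); print("ch y dir deg",np.degrees(np.arctan2(d[1],d[0])),"centre",P.mean(0).round(4))
a,b=[ray_z("top",A(*p),.046) for p in[(473,235),(449,296)]]
print("clip top",a.round(4),b.round(4),(a+b)/2,np.degrees(np.arctan2(*(a-b)[1::-1])))
print("clip tri",tri({"top":A(461,265.5),"side":(294.2,299.3)}))
x,e=tri({"top":(373.5,211.8),"side":(313.1,168.4)}); print("handle tri",x.round(4),e)
B=lambda x,y: up((x,y-355),4,340,180)
h=[ray_z("top",B(*p),.102) for p in[(127,428),(143,538)]]
print("handle top ends",np.round(h,4),np.mean(h,0).round(4),np.degrees(np.arctan2(*(h[0]-h[1])[1::-1])))
H=[ray_z("top",B(*p),.04) for p in[(35,424),(356,376),(380,531),(56,580)]]
print("holder",np.round(H,4)); H=np.array(H);d=(H[0]+H[3]-H[1]-H[2]);print(np.degrees(np.arctan2(d[1],d[0])),H.mean(0))
s=r.get_state(); print(Rn.from_quat(s["eef_rot"]).as_matrix().round(3))
E
```

```text
[[0.625  0.3021 0.046 ]
 [0.5256 0.0537 0.046 ]
 [0.4575 0.0818 0.046 ]
 [0.5561 0.3285 0.046 ]] [np.float64(0.2676), np.float64(0.0737), np.float64(0.2656), np.float64(0.0738)]
ch y dir deg 68.19706340939742 centre [0.541  0.1915 0.046 ]
clip top [0.5449 0.1683 0.046 ] [0.5214 0.1776 0.046 ] [0.53314773 0.17294889 0.046     ] -21.478917666286353
clip tri (array([0.5323493 , 0.17275043, 0.04677228]), np.float64(0.3281075659237729))
handle tri [ 0.5631 -0.205   0.0965] 1.1586823655630383
handle top ends [[ 0.596  -0.1997  0.102 ]
 [ 0.5351 -0.2071  0.102 ]] [ 0.5656 -0.2034  0.102 ] 6.889225312817865
holder [[ 0.6052 -0.1589  0.04  ]
 [ 0.6318 -0.3486  0.04  ]
 [ 0.5404 -0.3597  0.04  ]
 [ 0.5136 -0.1693  0.04  ]]
98.00254926182839 [ 0.57275371 -0.2591284   0.04      ]
[[ 0.939  0.345  0.   ]
 [ 0.345 -0.939 -0.   ]
 [-0.     0.    -1.   ]]
```

Call:
play_rows:
  targets:
    - [0.028, -0.028, 0, 0, 0, 0.11]
    - [0.03, -0.027, 0, 0, 0, 0.11]
    - [0.0305, -0.0257, 0, 0, 0, 0]
    - [0.0305, -0.0257, 0, 0, 0, 0]
    - [0.0305, -0.0257, 0, 0, 0, 0]
  hand: 0.6
  squeeze: 50

```text
clock: 1.32
tool_pos: [0.3298, -0.4359, 0.2066]
eef_rot: [0.999, 0.048, -0.003, 0.004]
contact_force: [0.5, 0.3, -0.4]
opening: 0.646
```

Call:
play_rows:
  targets:
    - [0.0305, -0.0257, 0, 0, 0, 0]
    - [0.0305, -0.0257, 0, 0, 0, 0]
    - [0.0305, -0.0257, 0, 0, 0, 0]
    - [0.0305, -0.0257, 0, 0, 0, 0]
    - [0.0305, -0.0257, 0, 0, 0, 0]

```text
clock: 1.73
tool_pos: [0.4747, -0.2863, 0.2058]
eef_rot: [0.999, 0.047, -0.002, 0.005]
contact_force: [0.5, 0.3, -0.5]
opening: 0.603
```

```bash
cat >> h.py <<'E'
def togo(pos,yaw):
    "remaining shift (tool axes) and turn rotvec to a tool-down pose"
    s=r.get_state(); M=Rn.from_quat(s["eef_rot"]); c,n=np.cos(np.radians(yaw)),np.sin(np.radians(yaw))
    T=Rn.from_matrix([[c,n,0],[n,-c,0],[0,0,-1]])
    print("t",round(s["clock"],2),"pos",s["tool_pos"].round(4),"q",s["q"].round(2),"F",s["contact_force"].round(1),"M",s["moment"].round(2),"op",round(s["opening"],3))
    print("shift",M.inv().apply(np.array(pos)-s["tool_pos"]).round(4),"turn",(M.inv()*T).as_rotvec().round(4))
E
python3 -c "
from h import *
togo([.565,-.204,.15],7.5)"
```

```text
t 1.73 pos [ 0.4747 -0.2863  0.2058] q [ 0.5   0.59 -0.07  1.79  0.07  0.76 -1.09] F [ 0.5  0.3 -0.5] M [ 0.01  0.   -0.06] op 0.603
shift [ 0.0979 -0.0739  0.0547] turn [ 0.0099  0.0042 -0.0361]
```

Call:
play_rows:
  targets:
    - [0.03, -0.022, 0, 0, 0, -0.036]
    - [0.03, -0.022, 0, 0, 0, 0]
    - [0.025, -0.02, 0.0, 0.01, 0.004, 0]
    - [0.01, -0.006, 0.02, 0, 0, 0]
    - [0, 0, 0, 0, 0, 0]

```text
clock: 2.15
tool_pos: [0.5733, -0.1879, 0.1857]
eef_rot: [0.997, 0.075, 0.005, -0.003]
contact_force: [-1.2, -0.6, -1.2]
opening: 0.596
```

```bash
python3 -c "
from h import *
togo([.565,-.204,.15],7.5)
ims=[]
for c in('top','side'):
    im=r.snapshot(c); cv2.imwrite(f'pics/{c}1.png',im)
    for n in('nut_handle','nut'): print(c,n,[(np.round(d['uv'],1).tolist(),round(d['confidence'],2)) for d in r.tip_of(n,c)[:3]])
s=r.get_state();print(proj('side',s['tool_pos']),proj('top',s['tool_pos']))
im=cv2.imread('pics/side1.png');cv2.imwrite('pics/s1c.png',cv2.convertScaleAbs(cv2.resize(im[90:240,230:430],None,fx=4,fy=4,interpolation=cv2.INTER_CUBIC),alpha=1.6))
"
```

```text
t 2.15 pos [ 0.5733 -0.1879  0.1857] q [ 0.29  0.68 -0.08  1.67  0.06  0.79 -1.23] F [-1.2 -0.6 -1.2] M [0.04 0.1  0.02] op 0.596
shift [-0.0109  0.0148  0.0355] turn [-0.0053 -0.0097  0.0189]
top nut_handle [([323.8, 207.7], 0.66), ([386.2, 266.5], 0.58), ([370.9, 210.3], 0.48)]
top nut [([375.6, 263.1], 0.79), ([319.1, 207.7], 0.63), ([363.5, 212.4], 0.5)]
side nut_handle [([295.2, 195.7], 0.89), ([310.8, 170.5], 0.73), ([311.2, 186.6], 0.21)]
side nut [([312.7, 200.4], 0.91), ([356.8, 204.1], 0.88), ([295.8, 224.8], 0.77)]
[[309.66046209 134.97292115]] [[378.45518075 205.48431389]]
```

View pics/s1c.png

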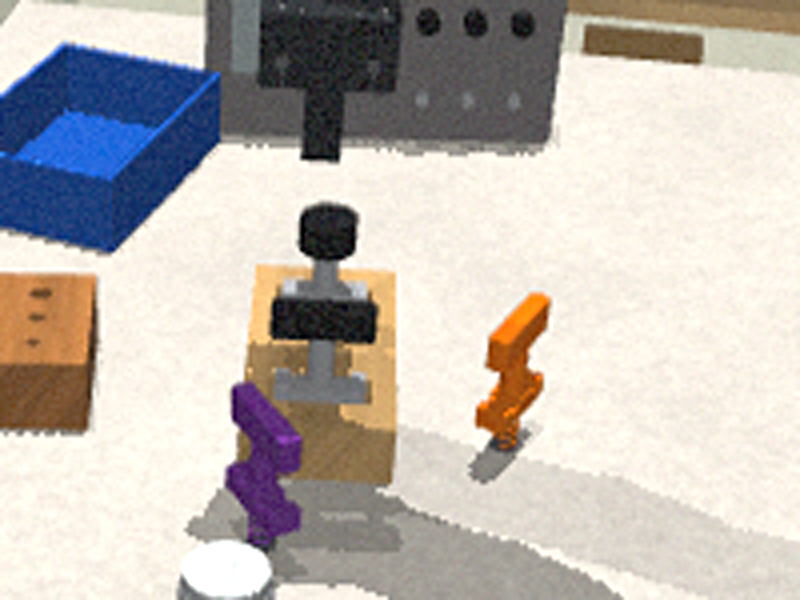

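The side crop shows the handle at about (310.5,170) and the open jaws above it. The purple and orange look-alikes stand clear of both.

Call:
play_rows:
  targets:
    - [-0.0109, 0.0148, 0.0155, -0.005, -0.01, 0.019]
    - [0, 0, 0.01, 0, 0, 0]
    - [0, 0, 0, 0, 0, 0]

```text
clock: 2.7
tool_pos: [0.5623, -0.2152, 0.1657]
eef_rot: [0.998, 0.058, 0.003, 0.004]
contact_force: [0.1, 1.0, -0.9]
opening: 0.602
```

```bash
python3 -c "
from h import *
togo([.565,-.204,.071],7.5)
X=np.array([.565,-.204,.09]);print(proj('side',X),proj('top',X+[0,0,.012]))
"
```

```text
t 2.7 pos [ 0.5623 -0.2152  0.1657] q [ 0.32  0.7  -0.06  1.7   0.07  0.74 -1.23] F [ 0.1  1.  -0.9] M [0.1  0.02 0.01] op 0.602
shift [ 0.0034 -0.0116  0.0946] turn [ 0.0081 -0.0058 -0.0155]
[[310.95960398 170.71635789]] [[373.65681189 211.85457777]]
```

Call:
play_rows:
  targets:
    - [0.0034, -0.0116, 0.015, 0.008, -0.006, -0.0155]
    - [0, 0, 0.005, 0, 0, 0]
    - [0, 0, 0, 0, 0, 0]
    - [0, 0, 0, 0, 0, 0]

```text
clock: 3.03
tool_pos: [0.5647, -0.2018, 0.1443]
eef_rot: [0.998, 0.066, -0.0, -0.001]
contact_force: [0.0, 0.9, 0.2]
opening: 0.601
```

```bash
python3 -c "
from h import *
togo([.565,-.204,.071],7.5)
"
```

```text
t 3.03 pos [ 0.5647 -0.2018  0.1443] q [ 0.31  0.73 -0.07  1.71  0.07  0.7  -1.24] F [0.  0.9 0.2] M [ 0.07 -0.05  0.05] op 0.601
shift [-0.      0.0023  0.0733] turn [-0.0018 -0.0001  0.0012]
```

Call:
play_rows:
  targets:
    - [0, 0.0023, 0.015, 0, 0, 0]
    - [0, 0, 0.018, 0, 0, 0]
    - [0, 0, 0.018, 0, 0, 0]
    - [0, 0, 0.014, 0, 0, 0]
    - [0, 0, 0.005, 0, 0, 0]

```text
clock: 3.45
tool_pos: [0.57, -0.2023, 0.0752]
eef_rot: [0.998, 0.068, 0.004, -0.0]
contact_force: [-0.6, 1.1, 0.0]
opening: 0.595
```

Call:
play_rows:
  targets:
    - [0, 0, 0, 0, 0, 0]
    - [0, 0, 0, 0, 0, 0]

```text
clock: 3.62
tool_pos: [0.5699, -0.2015, 0.0746]
eef_rot: [0.998, 0.068, 0.004, -0.001]
contact_force: [0.3, 0.2, 0.4]
opening: 0.598
```

```bash
python3 -c "
from h import *
togo([.565,-.204,.071],7.5)
"
```

```text
t 3.62 pos [ 0.5699 -0.2015  0.0746] q [ 0.3   0.84 -0.06  1.75  0.08  0.55 -1.24] F [0.3 0.2 0.4] M [ 0.    0.06 -0.02] op 0.598
shift [-0.0052  0.0018  0.0036] turn [-0.0007 -0.0077  0.0061]
```

Call:
play_rows:
  targets:
    - [-0.0052, 0.0018, 0.0036, -0.001, -0.0077, 0.006]
    - [0, 0, 0, 0, 0, 0]
    - [0, 0, 0, 0, 0, 0]

```text
clock: 3.87
tool_pos: [0.5663, -0.2044, 0.073]
eef_rot: [0.998, 0.065, 0.001, 0.001]
contact_force: [1.1, -0.2, -0.1]
opening: 0.601
```

```bash
python3 -c "
from h import *
togo([.565,-.204,.071],7.5)
"
```

```text
t 3.87 pos [ 0.5663 -0.2044  0.073 ] q [ 0.3   0.84 -0.06  1.75  0.08  0.55 -1.25] F [ 1.1 -0.2 -0.1] M [ 0.02 -0.02  0.08] op 0.601
shift [-0.0012 -0.0006  0.002 ] turn [ 0.0019 -0.0029 -0.0001]
```

Call:
play_rows:
  targets:
    - [-0.001, 0, 0.002, 0.002, -0.003, 0]
    - [0, 0, 0, 0, 0, 0]
    - [0, 0, 0, 0, 0, 0]
    - [0, 0, 0, 0, 0, 0]
    - [0, 0, 0, 0, 0, 0]
  hand: 0
  squeeze: 50

```text
clock: 4.28
tool_pos: [0.5662, -0.2053, 0.0726]
eef_rot: [0.998, 0.065, 0.001, 0.0]
contact_force: [1.0, 0.1, -0.1]
opening: 0.25
```

Call:
play_rows:
  targets:
    - [0, 0, 0, 0, 0, 0]
    - [0, 0, 0, 0, 0, 0]
    - [0, 0, 0, 0, 0, 0]

```text
clock: 4.53
tool_pos: [0.5663, -0.2052, 0.0726]
eef_rot: [0.998, 0.065, 0.001, 0.0]
contact_force: [-0.2, -0.6, 0.1]
opening: 0.021
```

```bash
python3 -c "
from h import *
togo([.565,-.204,.071],7.5)
"
```

```text
t 4.53 pos [ 0.5663 -0.2052  0.0726] q [ 0.3   0.84 -0.06  1.75  0.08  0.55 -1.25] F [-0.2 -0.6  0.1] M [ 0.05  0.02 -0.01] op 0.021
shift [-0.0011 -0.0014  0.0016] turn [ 0.0011 -0.0025 -0.0007]
```

The jaws shut to 2 mm, so they missed the handle. I'll take a look.

```bash
python3 -c "
from h import *
for c,(y,x) in {'top':(150,320),'side':(90,230)}.items():
    im=r.snapshot(c); cv2.imwrite(f'pics/{c}2.png',im)
a=cv2.imread('pics/top2.png')[150:250,320:450];b=cv2.imread('pics/side2.png')[110:210,265:395]
f=lambda i:cv2.convertScaleAbs(cv2.resize(i,None,fx=3,fy=3,interpolation=cv2.INTER_CUBIC),alpha=1.8)
cv2.imwrite('pics/c2.png',np.hstack([f(a),f(b)]))
s=r.get_state();print(s['tool_pos'],proj('side',s['tool_pos']),proj('top',s['tool_pos']))
"
```

```text
[ 0.56628757 -0.20519702  0.07262079] [[310.1529514 176.4945566]] [[371.3890587  212.21862173]]
```

View pics/c2.png

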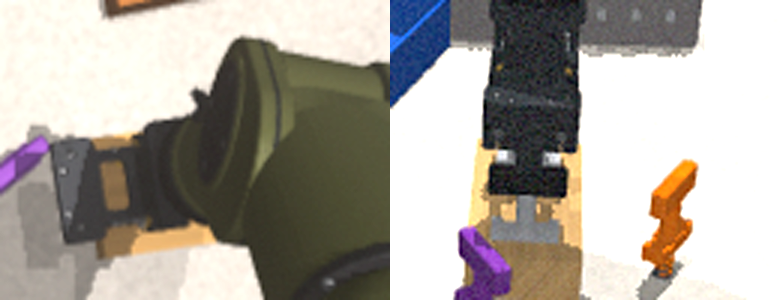

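```bash
python3 -c "
from h import *
s=r.get_state();M=Rn.from_quat(s['eef_rot']).as_matrix();p=s['tool_pos'];print(s['opening'])
out=[]
for c,(y,x) in {'top':(150,330),'side':(110,260)}.items():
    im=cv2.imread(f'pics/{c}2.png')[y:y+100,x:x+100]
    g=(255*(np.clip(im/255.,0,1))**.45).astype(np.uint8)
    g=cv2.resize(g,None,fx=4,fy=4,interpolation=cv2.INTER_CUBIC)
    def box(hx,hy,z0,z1,col):
        q=[p+M@np.array([a*hx,b*hy,z]) for z in(z0,z1) for a,b in((1,1),(1,-1),(-1,-1),(-1,1))]
        u=((proj(c,q)-[x,y])*4+1.5).astype(int)
        for i in range(4):
            for a,b in((i,(i+1)%4),(i+4,(i+1)%4+4),(i,i+4)): cv2.line(g,tuple(map(int,u[a])),tuple(map(int,u[b])),col,1)
    box(.009,.0175,0,-.064,(0,0,255)); box(.0375,.0935,-.064,-.07,(0,255,0))
    out.append(g)
cv2.imwrite('pics/c3.png',np.hstack(out))
"
```

```text
0.0059523883983171565
```

View pics/c3.png

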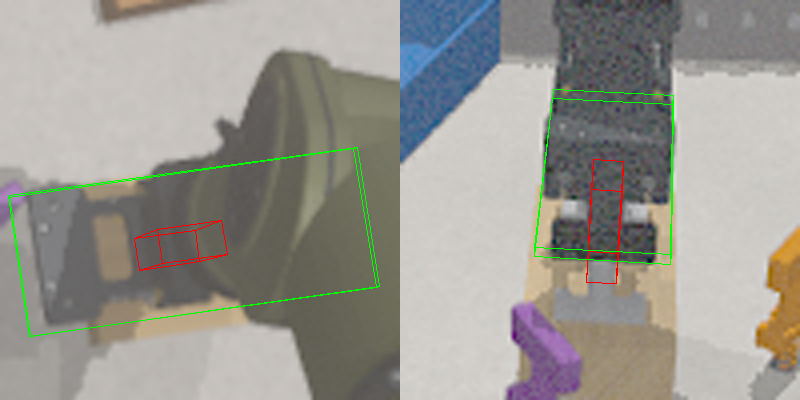

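```bash
python3 -c "
from h import *
M=Rn.from_quat([.984568,.175004,0,0]).as_matrix();p=np.array([.2154,-.5867,.2081])
x,y=420,0;c='side'
g=cv2.imread('pics/side0.png')[y:y+110,x:x+110]
g=(255*(g/255.)**.45).astype(np.uint8);g=cv2.resize(g,None,fx=5,fy=5,interpolation=cv2.INTER_CUBIC)
def box(cy,hx,hy,z0,z1,col):
        q=[p+M@np.array([a*hx,cy+b*hy,z]) for z in(z0,z1) for a,b in((1,1),(1,-1),(-1,-1),(-1,1))]
        u=((proj(c,q)-[x,y])*5+2).astype(int)
        for i in range(4):
            for a,b in((i,(i+1)%4),(i+4,(i+1)%4+4),(i,i+4)): cv2.line(g,tuple(map(int,u[a])),tuple(map(int,u[b])),col,1)
box(.053,.009,.0088,0,-.064,(0,0,255)); box(-.053,.009,.0088,0,-.064,(0,0,255)); box(0,.0375,.0935,-.064,-.07,(0,255,0))
cv2.imwrite('pics/c4.png',g)
"
```

```text
(no output)
```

View pics/c4.png

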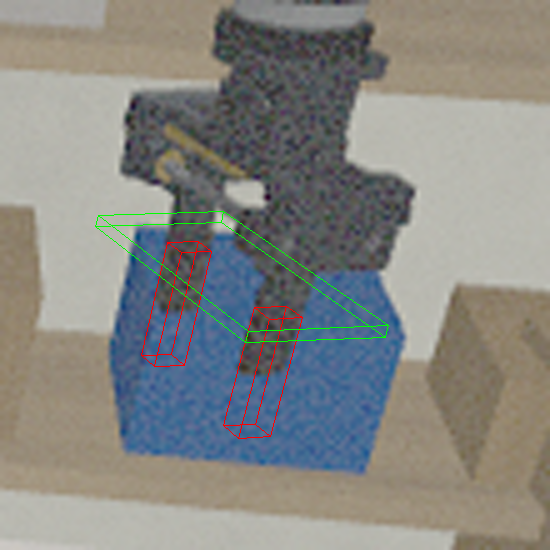

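The overlay shows that the real fingers sit about 11 px above where the reported TCP puts them, so the reported pose is biased by tens of mm. I'll calibrate it by touching free bench with shut fingers.

Call:
play_rows:
  targets:
    - [0, 0, -0.03, 0, 0, 0]
    - [0, 0, -0.035, 0, 0, 0]
    - [0, 0, -0.03, 0, 0, 0]
    - [-0.01, -0.01, -0.02, 0, 0, 0]
    - [-0.02, -0.025, 0, 0, 0, 0]

```text
clock: 5.05
tool_pos: [0.5337, -0.1779, 0.1899]
eef_rot: [0.998, 0.063, 0.001, 0.001]
contact_force: [1.0, -0.7, -0.5]
opening: 0.004
```

Call:
play_rows:
  targets:
    - [-0.025, -0.025, 0, 0, 0, 0]
    - [-0.025, -0.025, 0, 0, 0, 0]
    - [-0.025, -0.025, 0, 0, 0, 0]
    - [-0.015, -0.015, 0, 0, 0, 0]
    - [0, 0, 0, 0, 0, 0]

```text
clock: 5.47
tool_pos: [0.4261, -0.0942, 0.1918]
eef_rot: [0.998, 0.064, 0.003, 0.001]
contact_force: [0.1, 0.4, 0.6]
opening: 0.004
```

Call:
play_rows:
  targets:
    - [0, 0, 0.02, 0, 0, 0]
    - [0, 0, 0.035, 0, 0, 0]
    - [0, 0, 0.035, 0, 0, 0]
    - [0, 0, 0.02, 0, 0, 0]
    - [0, 0, 0, 0, 0, 0]

```text
clock: 5.88
tool_pos: [0.4354, -0.096, 0.0811]
eef_rot: [0.998, 0.064, 0.011, 0.003]
contact_force: [-0.7, -0.8, -0.2]
opening: 0.007
```

```bash
python3 -c "
from h import *
togo([.43,-.09,.05],7.5)
out=[]
for c in('side','top'):
    im=r.snapshot(c); cv2.imwrite(f'pics/{c}3.png',im); s=r.get_state();u=proj(c,s['tool_pos'])[0];print(c,u)
    x,y=max(0,int(u[0])-50),max(0,int(u[1])-60); g=im[y:y+100,x:x+100]; g=(255*(g/255.)**.45).astype(np.uint8);g=cv2.resize(g,(400,400),interpolation=cv2.INTER_CUBIC)
    cv2.circle(g,(int((u[0]-x)*4+2),int((u[1]-y)*4+2)),3,(0,0,255),-1); out.append(g)
cv2.imwrite('pics/c5.png',np.hstack(out))
"
```

```text
t 5.88 pos [ 0.4354 -0.096   0.0811] q [ 0.13  0.71 -0.02  2.23  0.09  0.18 -1.43] F [-0.7 -0.8 -0.2] M [0.02 0.03 0.03] op 0.007
shift [-0.0053 -0.0069  0.031 ] turn [ 0.0072 -0.0214 -0.002 ]
side [360.95147791 206.19067378]
top [324.95311051 270.54411466]
```

View pics/c5.png

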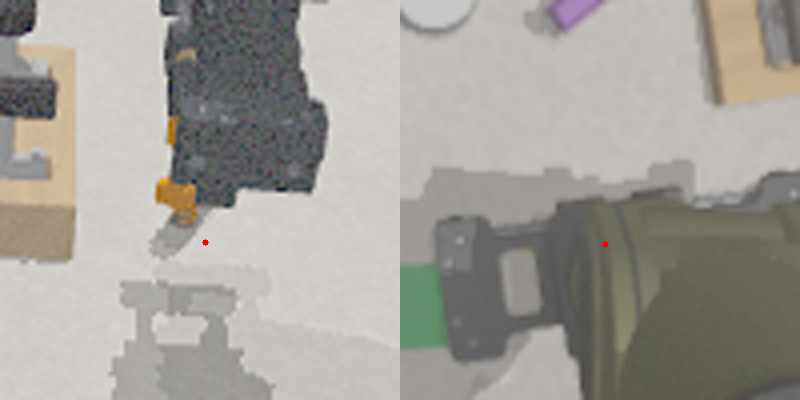

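The shut fingers are hidden behind the gripper's body in both views. I'll shift clear of the orange look-alike, turn 90° so the side camera sees the fingertips, and then touch the bench.

Call:
play_rows:
  targets:
    - [0, -0.015, -0.02, 0, 0, 0]
    - [0, -0.02, 0, 0, 0, -0.12]
    - [0, -0.02, 0, 0, 0, -0.12]
    - [0, 0, 0, 0, 0, -0.12]
    - [0, 0, 0, 0, 0, -0.12]

```text
clock: 6.4
tool_pos: [0.4332, -0.043, 0.1108]
eef_rot: [0.953, 0.303, 0.018, 0.01]
contact_force: [0.2, -0.5, -0.4]
opening: 0.003
```

Call:
play_rows:
  targets:
    - [0, 0, 0, 0, 0, -0.12]
    - [0, 0, 0, 0, 0, -0.12]
    - [0, 0, 0, 0, 0, -0.12]
    - [0, 0, 0, 0, 0, -0.12]
    - [0, 0, 0, 0, 0, -0.12]

```text
clock: 6.82
tool_pos: [0.441, -0.0449, 0.1204]
eef_rot: [0.814, 0.58, 0.02, 0.023]
contact_force: [-0.3, 0.1, 0.4]
opening: 0.005
```

Call:
play_rows:
  targets:
    - [0, 0, 0, 0, 0, -0.12]
    - [0, 0, 0, 0, 0, -0.12]
    - [0, 0, 0, 0, 0, -0.12]
    - [0, 0, 0, 0, 0, 0]
    - [0, 0, 0, 0, 0, 0]

```text
clock: 7.23
tool_pos: [0.4483, -0.0493, 0.1296]
eef_rot: [0.692, 0.721, 0.019, 0.036]
contact_force: [0.2, 0.6, 0.9]
opening: 0.006
```

```bash
python3 -c "
from h import *
togo([.43,-.04,.05],97.5)
out=[]
for c in('side','top'):
    im=r.snapshot(c); cv2.imwrite(f'pics/{c}3.png',im); s=r.get_state();u=proj(c,s['tool_pos'])[0];print(c,u)
    x,y=max(0,int(u[0])-50),max(0,int(u[1])-60); g=im[y:y+100,x:x+100]; g=(255*(g/255.)**.45).astype(np.uint8);g=cv2.resize(g,(400,400),interpolation=cv2.INTER_CUBIC)
    cv2.circle(g,(int((u[0]-x)*4+2),int((u[1]-y)*4+2)),3,(0,0,255),-1); out.append(g);print(x,y)
cv2.imwrite('pics/c6.png',np.hstack(out))
"
```

```text
t 7.23 pos [ 0.4483 -0.0493  0.1296] q [ 0.19  0.6  -0.31  2.23  0.68  0.32 -0.67] F [0.2 0.6 0.9] M [-0.04 -0.01 -0.01] op 0.006
shift [ 0.0121 -0.024   0.0777] turn [ 0.0769  0.0295 -0.0906]
side [355.72824614 199.85776   ]
305 139
top [305.10269438 266.45697883]
255 206
```

View pics/c6.png

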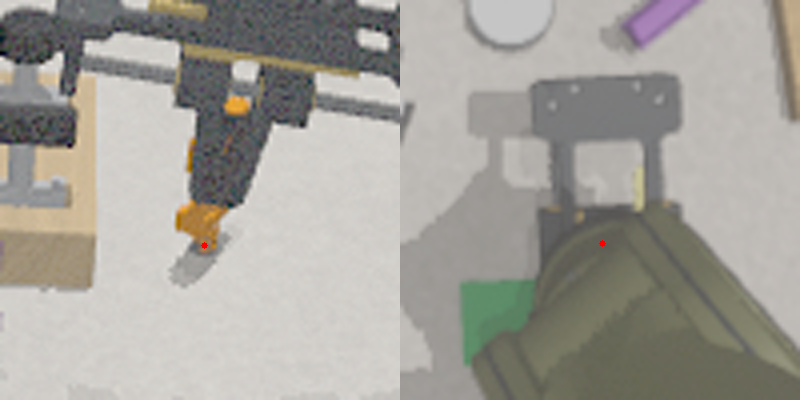

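Call:
play_rows:
  targets:
    - [-0.01, -0.015, 0.02, 0.077, 0.03, -0.09]
    - [-0.01, 0, 0.03, 0, 0, 0]
    - [0, 0, 0.03, 0, 0, 0]
    - [0, 0, 0.015, 0, 0, 0]
    - [0, 0, 0, 0, 0, 0]

```text
clock: 7.75
tool_pos: [0.4405, -0.0722, 0.0334]
eef_rot: [0.663, 0.749, 0.003, 0.002]
contact_force: [-0.6, 0.2, 0.4]
opening: 0.003
```

```bash
python3 -c "
from h import *
togo([.43,-.075,.02],97.5)
"
```

```text
t 7.75 pos [ 0.4405 -0.0722  0.0334] q [ 0.16  0.81 -0.15  2.23  0.84  0.15 -0.66] F [-0.6  0.2  0.4] M [-0.08 -0.07 -0.03] op 0.003
shift [-0.0016 -0.0109  0.0133] turn [ 0.007  -0.002  -0.0091]
```

Call:
play_rows:
  targets:
    - [0, 0, 0.01, 0.007, 0, 0]
    - [0, 0, 0.01, 0, 0, 0]
    - [0, 0, 0.01, 0, 0, 0]
    - [0, 0, 0, 0, 0, 0]

```text
clock: 8.08
tool_pos: [0.4422, -0.0727, 0.0044]
eef_rot: [0.665, 0.747, -0.0, 0.001]
contact_force: [-0.1, 0.2, 0.4]
opening: 0.004
```

```bash
python3 -c "
from h import *
togo([.43,-.075,-.02],97.5)
im=r.snapshot('side'); cv2.imwrite('pics/side4.png',im)
s=r.get_state();u=proj('side',s['tool_pos'])[0];print(u)
x,y=max(0,int(u[0])-50),max(0,int(u[1])-60); g=im[y:y+100,x:x+100]; g=(255*(g/255.)**.45).astype(np.uint8);g=cv2.resize(g,(600,600),interpolation=cv2.INTER_CUBIC)
cv2.circle(g,(int((u[0]-x)*6+3),int((u[1]-y)*6+3)),3,(0,0,255),-1);print(x,y)
cv2.imwrite('pics/c7.png',g)
"
```

```text
t 8.08 pos [ 0.4422 -0.0727  0.0044] q [ 0.09  0.88 -0.05  2.23  0.91  0.05 -0.73] F [-0.1  0.2  0.4] M [-0.05 -0.05  0.01] op 0.004
shift [-0.0008 -0.0124  0.0243] turn [ 0.0015  0.002  -0.0146]
[353.26282395 239.39859391]
303 179
```

View pics/c7.png

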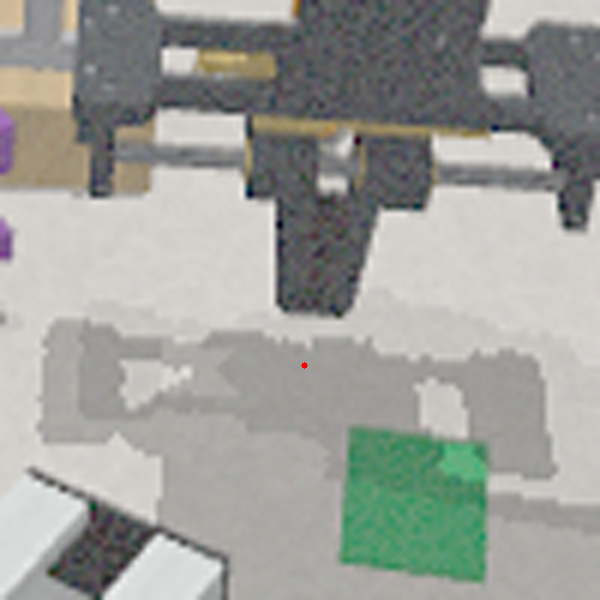

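The side view shows the shut tips at about (355,230) raw. The reported TCP projects to (353,239), with no contact at a reported z of 4 mm. Next I'll fit the bias numerically.

```bash
python3 -c "
from h import *
K,R,t=cal('side')
def an(q,p,pts):
    M=Rn.from_quat(q).as_matrix();p=np.array(p)
    for loc,uv in pts:
        X=p+M@np.array(loc); J=np.array([(proj('side',X+e)-proj('side',X))[0] for e in np.eye(3)*.01])
        d=np.array(uv)-proj('side',X)[0]; print('d px',d.round(1),'px per 10mm x,y,z',J.round(2).tolist(),'dz mm',10*d[1]/J[2,1])
# start: near finger bottoms (centre of visible bottom edge)
c=lambda x,y:(420+(x-2)/5,(y-2)/5)
print('start');an([.984568,.175004,0,0],[.2154,-.5867,.2081],[([0,-.053-.0088,0],c(175,309)),([0,.053-.0088,0],c(260,373))])
print('touch');an([.665,.747,0,.001],[.4422,-.0727,.0044],[([.009,0,0],(355.2,230.2))])
"
```

```text
start
d px [-15.9 -25.7] px per 10mm x,y,z [[-3.92, -0.35], [0.39, 1.42], [0.97, -3.63]] dz mm 70.99299908951947
d px [18.1  1.4] px per 10mm x,y,z [[-3.65, -0.31], [0.26, 1.25], [0.83, -3.46]] dz mm -4.052333684842089
touch
d px [  1.8 -12.1] px per 10mm x,y,z [[-4.47, -0.66], [-0.41, 2.85], [0.47, -3.42]] dz mm 35.289256082166666
```

The bias comes out as a pure height offset: the tips are about 34 mm higher than reported, and sideways agreement is good. That fits the missed grasp, because the tips were at 107 mm, above the handle's top at 102 mm. I'll go back and grasp 34 mm lower.

Call:
play_rows:
  targets:
    - [0, 0, -0.03, 0, 0, 0]
    - [0, 0, -0.035, 0, 0, 0.11]
    - [0, 0, -0.035, 0, 0, 0.12]
    - [0, 0, -0.035, 0, 0, 0.12]
    - [0, 0, -0.03, 0, 0, 0.12]
  hand: 0.6

```text
clock: 8.55
tool_pos: [0.4368, -0.0713, 0.1759]
eef_rot: [0.825, 0.565, -0.007, -0.002]
contact_force: [0.9, -0.8, -0.5]
opening: 0.36
```

Call:
play_rows:
  targets:
    - [0, 0, 0, 0, 0, 0.12]
    - [0, 0, 0, 0, 0, 0.12]
    - [0, 0, 0, 0, 0, 0.12]
    - [0, 0, 0, 0, 0, 0.12]
    - [0, 0, 0, 0, 0, 0.12]

```text
clock: 8.97
tool_pos: [0.4394, -0.0699, 0.1914]
eef_rot: [0.959, 0.284, 0.002, 0.002]
contact_force: [-0.1, 1.0, -1.5]
opening: 0.603
```

Call:
play_rows:
  targets:
    - [0, 0, 0, 0, 0, 0.12]
    - [0, 0, 0, 0, 0, 0.12]
    - [0, 0, 0, 0, 0, 0.12]
    - [0, 0, 0, 0, 0, 0.12]
    - [0, 0, 0, 0, 0, 0]

```text
clock: 9.38
tool_pos: [0.4367, -0.0671, 0.1987]
eef_rot: [0.999, 0.037, 0.005, -0.001]
contact_force: [-0.1, 0.0, 0.4]
opening: 0.599
```

```bash
python3 -c "
from h import *
togo([.565,-.204,.15],7.5)
"
```

```text
t 9.38 pos [ 0.4367 -0.0671  0.1987] q [ 0.15  0.47 -0.15  2.11  0.12  0.55 -1.58] F [-0.1  0.   0.4] M [ 0.01 -0.06  0.02] op 0.599
shift [0.1174 0.1461 0.0495] turn [-0.0023 -0.0097 -0.0572]
```

Call:
play_rows:
  targets:
    - [0.022, 0.027, 0, 0, -0.01, -0.057]
    - [0.022, 0.027, 0, 0, 0, 0]
    - [0.022, 0.027, 0, 0, 0, 0]
    - [0.022, 0.027, 0, 0, 0, 0]
    - [0.012, 0.015, 0.01, 0, 0, 0]

```text
clock: 9.8
tool_pos: [0.5494, -0.1729, 0.1948]
eef_rot: [0.997, 0.081, -0.001, -0.004]
contact_force: [0.8, -0.6, 0.4]
opening: 0.598
```

Call:
play_rows:
  targets:
    - [0, 0, 0.01, 0, 0, 0]
    - [0, 0, 0.01, 0, 0, 0]
    - [0, 0, 0, 0, 0, 0]

```text
clock: 10.05
tool_pos: [0.5498, -0.175, 0.1741]
eef_rot: [0.997, 0.082, -0.0, -0.005]
contact_force: [-0.5, -0.2, -0.6]
opening: 0.601
```

```bash
python3 -c "
from h import *
togo([.565,-.204,.038],7.5)
"
```

```text
t 10.05 pos [ 0.5498 -0.175   0.1741] q [ 0.34  0.67 -0.18  1.75  0.15  0.74 -1.32] F [-0.5 -0.2 -0.6] M [ 0.04  0.05 -0.05] op 0.601
shift [0.0103 0.0325 0.1357] turn [-0.0105  0.0001  0.0323]
```

Call:
play_rows:
  targets:
    - [0.005, 0.0165, 0.01, -0.01, 0, 0.032]
    - [0.005, 0.016, 0.015, 0, 0, 0]
    - [0, 0, 0.015, 0, 0, 0]
    - [0, 0, 0.0, 0, 0, 0]
    - [0, 0, 0, 0, 0, 0]

```text
clock: 10.47
tool_pos: [0.559, -0.1978, 0.1346]
eef_rot: [0.997, 0.072, -0.003, -0.004]
contact_force: [0.2, 0.3, 0.3]
opening: 0.602
```

```bash
python3 -c "
from h import *
togo([.565,-.204,.038],7.5)
"
```

```text
t 10.47 pos [ 0.559  -0.1978  0.1346] q [ 0.36  0.74 -0.17  1.73  0.17  0.69 -1.32] F [0.2 0.3 0.3] M [ 0.01  0.02 -0.02] op 0.602
shift [0.0056 0.0078 0.0965] turn [-0.0078  0.0055  0.0127]
```

Call:
play_rows:
  targets:
    - [0.0056, 0.0078, 0.01, -0.008, 0.006, 0.013]
    - [0, 0, 0.01, 0, 0, 0]
    - [0, 0, 0, 0, 0, 0]
    - [0, 0, 0, 0, 0, 0]

```text
clock: 10.8
tool_pos: [0.5661, -0.2021, 0.1154]
eef_rot: [0.998, 0.067, 0.001, -0.0]
contact_force: [0.2, 0.2, 0.4]
opening: 0.597
```

```bash
python3 -c "
from h import *
togo([.565,-.204,.038],7.5)
"
```

```text
t 10.8 pos [ 0.5661 -0.2021  0.1154] q [ 0.35  0.78 -0.15  1.73  0.18  0.65 -1.33] F [0.2 0.2 0.4] M [ 0.06 -0.03  0.01] op 0.597
shift [-0.0016  0.0018  0.0774] turn [-0.0001 -0.0029  0.0032]
```

Call:
play_rows:
  targets:
    - [-0.0016, 0.0018, 0.012, 0, -0.003, 0.003]
    - [0, 0, 0.015, 0, 0, 0]
    - [0, 0, 0.015, 0, 0, 0]
    - [-0.002, 0, 0.013, 0, 0, 0]
    - [0, 0, 0.0, 0, 0, 0]

```text
clock: 11.22
tool_pos: [0.5638, -0.2044, 0.0579]
eef_rot: [0.998, 0.066, 0.001, 0.0]
contact_force: [-0.2, -0.4, 0.3]
opening: 0.599
```

```bash
python3 -c "
from h import *
togo([.565,-.204,.038],7.5)
"
```

```text
t 11.22 pos [ 0.5638 -0.2044  0.0579] q [ 0.35  0.86 -0.13  1.76  0.2   0.53 -1.35] F [-0.2 -0.4  0.3] M [ 0.01  0.01 -0.  ] op 0.599
shift [ 0.0012 -0.0002  0.0199] turn [ 0.001  -0.0027  0.0006]
```

Call:
play_rows:
  targets:
    - [0.001, 0, 0.01, 0.001, -0.003, 0]
    - [0, 0, 0.009, 0, 0, 0]
    - [0, 0, 0, 0, 0, 0]
    - [0, 0, 0, 0, 0, 0]

```text
clock: 11.55
tool_pos: [0.5653, -0.2044, 0.037]
eef_rot: [0.998, 0.066, -0.0, 0.0]
contact_force: [-0.8, 0.3, 0.6]
opening: 0.598
```

Call:
play_rows:
  targets:
    - [0, 0, 0, 0, 0, 0]
    - [0, 0, 0, 0, 0, 0]
    - [0, 0, 0, 0, 0, 0]
    - [0, 0, 0, 0, 0, 0]
    - [0, 0, 0, 0, 0, 0]
  hand: 0
  squeeze: 50

```text
clock: 11.97
tool_pos: [0.5668, -0.2047, 0.0388]
eef_rot: [0.998, 0.066, 0.001, 0.001]
contact_force: [0.1, 0.1, -0.4]
opening: 0.247
```

Call:
play_rows:
  targets:
    - [0, 0, 0, 0, 0, 0]
    - [0, 0, 0, 0, 0, 0]
    - [0, 0, 0, 0, 0, 0]

```text
clock: 12.22
tool_pos: [0.5668, -0.2049, 0.0391]
eef_rot: [0.998, 0.066, 0.002, 0.001]
contact_force: [0.2, 0.2, -0.9]
opening: 0.157
```

```bash
python3 -c "
from h import *
togo([.565,-.204,.038],7.5)
"
```

```text
t 12.22 pos [ 0.5668 -0.2049  0.0391] q [ 0.34  0.89 -0.12  1.76  0.2   0.5  -1.36] F [ 0.2  0.2 -0.9] M [ 0.04 -0.04 -0.02] op 0.157
shift [-0.0017 -0.0011  0.0011] turn [ 0.0016 -0.0032  0.0004]
```

Gripped: the opening of 0.157 is 13.8 mm, which matches the handle. The nut's origin is at reported z − 0.033. Now I'll lift.

Call:
play_rows:
  targets:
    - [0, 0, -0.012, 0, 0, 0]
    - [0, 0, -0.015, 0, 0, 0]
    - [0, 0, -0.02, 0, 0, 0]
    - [0, 0, -0.025, 0, 0, 0]
    - [0, 0, -0.03, 0, 0, 0]

```text
clock: 12.63
tool_pos: [0.5599, -0.2028, 0.1396]
eef_rot: [0.998, 0.066, -0.007, -0.002]
contact_force: [-0.1, -0.6, -2.4]
opening: 0.162
```

Call:
play_rows:
  targets:
    - [0, 0, -0.025, 0, 0, 0]
    - [0, 0, -0.015, 0, 0, 0]
    - [0, 0, 0, 0, 0, 0]

```text
clock: 12.88
tool_pos: [0.5629, -0.2035, 0.1892]
eef_rot: [0.998, 0.066, -0.002, -0.001]
contact_force: [0.7, 0.8, -2.3]
opening: 0.161
```

```bash
python3 -c "
from h import *
togo([.533,.173,.17],68.2)
"
```

```text
t 12.88 pos [ 0.5629 -0.2035  0.1892] q [ 0.37  0.68 -0.17  1.66  0.15  0.82 -1.31] F [ 0.7  0.8 -2.3] M [ 0.01 -0.07 -0.06] op 0.161
shift [ 0.02   -0.3772  0.0198] turn [-0.004   0.003  -1.0583]
```

Call:
play_rows:
  targets:
    - [0.002, -0.025, 0, 0, 0, 0]
    - [0.002, -0.035, 0, 0, 0, 0]
    - [0.002, -0.035, 0, 0, 0, 0]
    - [0.002, -0.035, 0, 0, 0, 0]
    - [0.002, -0.035, 0, 0, 0, 0]

```text
clock: 13.3
tool_pos: [0.5497, -0.0474, 0.1882]
eef_rot: [0.998, 0.055, -0.002, 0.004]
contact_force: [0.1, 1.1, -2.1]
opening: 0.161
```

Call:
play_rows:
  targets:
    - [0.002, -0.035, 0, 0, 0, 0]
    - [0.002, -0.035, 0, 0, 0, 0]
    - [0.002, -0.035, 0, 0, 0, 0]
    - [0.002, -0.03, 0, 0, 0, 0]
    - [0.002, -0.02, 0, 0, 0, 0]

```text
clock: 13.72
tool_pos: [0.5359, 0.1186, 0.1835]
eef_rot: [0.998, 0.057, -0.007, 0.003]
contact_force: [0.1, 0.5, -2.3]
opening: 0.16
```

Call:
play_rows:
  targets:
    - [0, 0, 0, 0, 0, -0.1]
    - [0, 0, 0, 0, 0, -0.12]
    - [0, 0, 0, 0, 0, -0.12]
    - [0, 0, 0, 0, 0, -0.12]
    - [0, 0, 0, 0, 0, -0.12]

```text
clock: 14.13
tool_pos: [0.5301, 0.13, 0.1799]
eef_rot: [0.936, 0.353, -0.011, -0.001]
contact_force: [-0.4, -0.3, -2.9]
opening: 0.158
```

Call:
play_rows:
  targets:
    - [0, 0, 0, 0, 0, -0.12]
    - [0, 0, 0, 0, 0, -0.12]
    - [0, 0, 0, 0, 0, -0.12]
    - [0, 0, 0, 0, 0, -0.08]
    - [0, 0, 0, 0, 0, 0]

```text
clock: 14.55
tool_pos: [0.5257, 0.1285, 0.1761]
eef_rot: [0.83, 0.558, -0.014, -0.005]
contact_force: [-0.1, -0.7, -2.5]
opening: 0.16
```

```bash
python3 -c "
from h import *
togo([.533,.173,.17],68.2)
"
```

```text
t 14.55 pos [0.5257 0.1285 0.1761] q [-0.06  0.66 -0.44  1.82  0.37  0.78 -1.08] F [-0.1 -0.7 -2.5] M [-0.03 -0.09  0.02] op 0.16
shift [ 0.0441 -0.0099  0.0055] turn [-0.0245  0.0178 -0.006 ]
```

Call:
play_rows:
  targets:
    - [0.015, -0.005, 0, -0.024, 0.018, -0.006]
    - [0.015, -0.005, 0, 0, 0, 0]
    - [0.012, 0, 0.01, 0, 0, 0]
    - [0, 0, 0.015, 0, 0, 0]
    - [0, 0, 0, 0, 0, 0]

```text
clock: 14.97
tool_pos: [0.5312, 0.1703, 0.1469]
eef_rot: [0.832, 0.555, -0.002, -0.0]
contact_force: [-0.0, -1.2, -2.0]
opening: 0.16
```

```bash
python3 -c "
from h import *
togo([.533,.173,.1],68.2)
"
```

```text
t 14.97 pos [0.5312 0.1703 0.1469] q [-0.16  0.71 -0.4   1.82  0.41  0.7  -1.18] F [-0.  -1.2 -2. ] M [-0.12 -0.03  0.01] op 0.16
shift [0.0033 0.0007 0.0469] turn [-0.0023  0.0029 -0.0131]
```

Call:
play_rows:
  targets:
    - [0.003, 0.001, 0.012, -0.002, 0.003, -0.013]
    - [0, 0, 0.015, 0, 0, 0]
    - [0, 0, 0.015, 0, 0, 0]
    - [0, 0, 0.004, 0, 0, 0]
    - [0, 0, 0, 0, 0, 0]

```text
clock: 15.38
tool_pos: [0.5337, 0.1725, 0.0973]
eef_rot: [0.83, 0.558, -0.001, 0.0]
contact_force: [-0.8, 0.2, -1.9]
opening: 0.157
```

```bash
python3 -c "
from h import *
togo([.533,.173,.095],68.2)
s=r.get_state();M=Rn.from_quat(s['eef_rot']).as_matrix();p=s['tool_pos']+np.array([0,0,-.033]);print(M[:,2])
nx=M[:,0];ny=M[:,1];nz=-M[:,2]
for n in('top','side'):
    im=r.snapshot(n); cv2.imwrite(f'pics/{n}5.png',im)
    for q in('nut_handle','nut','nut_groove','nut_foot'): print(n,q,[(np.round(d['uv'],1).tolist(),round(d['confidence'],2)) for d in r.tip_of(q,n)[:3]],proj(n,p+nz*{'nut_handle':.084,'nut':0,'nut_groove':.038,'nut_foot':0}[q]).round(1).tolist())
im=cv2.imread('pics/side5.png');x,y=230,200
g=im[y:y+120,x:x+150];g=(255*(g/255.)**.5).astype(np.uint8);g=cv2.resize(g,None,fx=5,fy=5,interpolation=cv2.INTER_CUBIC)
L=lambda a,b,col:cv2.line(g,*[tuple(int(v) for v in (proj('side',P)[0]-[x,y])*5+2) for P in(a,b)],col,1)
# nut plate and handle outlines (predicted)
for z,hx,hy in((.028,.028,.01),(.042,.028,.01),(.096,.032,.007),(.072,.032,.007)):
    C=[p+nx*a*hx+ny*b*hy+nz*z for a,b in((1,1),(1,-1),(-1,-1),(-1,1))]
    for i in range(4): L(C[i],C[(i+1)%4],(0,0,255))
a=np.radians(68.2);cy=np.array([np.cos(a),np.sin(a),0]);cx=np.array([np.sin(a),-np.cos(a),0]);o=np.array([.533,.173,.046])
for sx in(-.013,.013): L(o+cx*sx-cy*.1,o+cx*sx+cy*.1,(0,255,0))
L(o-cx*.038,o+cx*.038,(255,0,0))
cv2.imwrite('pics/c8.png',g)
"
```

```text
t 15.38 pos [0.5337 0.1725 0.0973] q [-0.19  0.78 -0.36  1.85  0.46  0.59 -1.22] F [-0.8  0.2 -1.9] M [ 0.   -0.05 -0.03] op 0.157
shift [ 0.0003 -0.0008  0.0023] turn [-0.0012  0.0027 -0.0053]
[-0.00216135 -0.00206199 -0.99999554]
top nut_handle [([386.5, 265.4], 0.71), ([322.7, 208.5], 0.67)] [[199.3, 226.8]]
top nut [([317.5, 210.2], 0.74), ([207.2, 226.6], 0.57), ([374.8, 260.5], 0.56)] [[205.4, 228.3]]
top nut_groove [([322.7, 205.5], 0.76), ([201.7, 228.0], 0.58), ([380.2, 260.6], 0.54)] [[202.8, 227.7]]
top nut_foot [] [[205.4, 228.3]]
side nut_handle [([359.6, 177.1], 0.93), ([295.8, 257.1], 0.8), ([285.4, 324.4], 0.55)] [[294.8, 257.9]]
side nut [([296.8, 288.4], 0.82), ([357.1, 203.2], 0.56), ([296.0, 254.3], 0.53)] [[293.5, 292.3]]
side nut_groove [([296.0, 276.4], 0.93), ([358.8, 185.5], 0.68)] [[294.1, 277.3]]
side nut_foot [([355.2, 201.9], 0.49), ([293.4, 290.9], 0.38)] [[293.5, 292.3]]
```

View pics/c8.png

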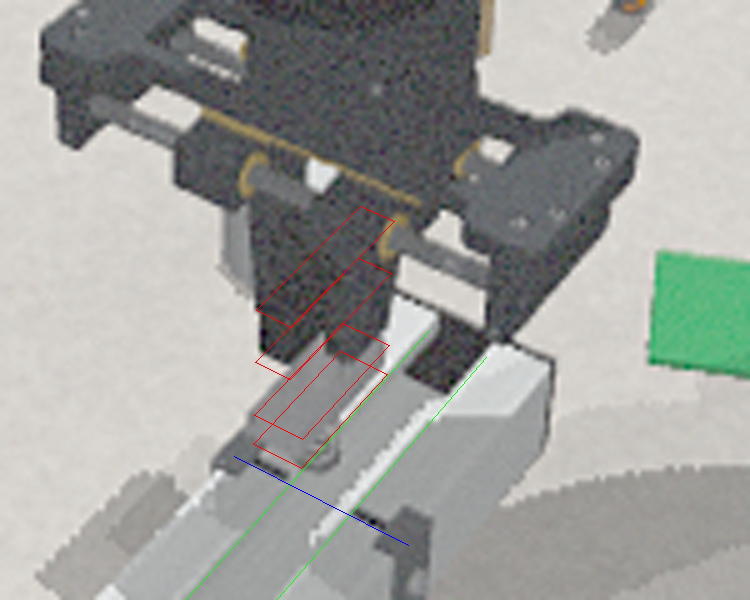

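The view shows the nut held upright over the slot, aligned with it. The slot edges coincide with the predicted lines at the cap, and the clip marks are at crop (285,475) and (355,512). Next I'll quantify the small offsets along the channel.

```bash
python3 -c "
from h import *
a=np.radians(68.2);cy=np.array([np.cos(a),np.sin(a),0]);cx=np.array([np.sin(a),-np.cos(a),0]);o=np.array([.533,.173,0])
f=lambda n,uv,z:print(n,'across %.1f along %.1f mm'%tuple(1e3*np.array([(ray_z(c,uv,z)-o)@cx,(ray_z(c,uv,z)-o)@cy])))
c='side';z0=.0973-.033
f('clip side',(293.6,298.3),.046); f('clip side old',(294.2,299.3),.046)
f('handle side',(295.8,257.1),z0+.084); f('groove side',(296.0,276.4),z0+.038); f('origin side',(296.8,288.4),z0)
f('foot side blob',(230+323/5,200+463/5),z0)
c='top'; f('groove top',(201.7,228.0),z0+.038); f('origin top',(207.2,226.6),z0)
# channel centre line from side0 net
c='side';f('slot mid net side0',(286.9,307.3),.046);c='top';f('slot mid top',(197.7,229.2),.046)
"
```

```text
clip side across 1.7 along -2.7 mm
clip side old across -0.6 along -1.3 mm
handle side across 0.6 along -2.7 mm
groove side across -0.7 along -3.9 mm
origin side across 1.2 along -11.9 mm
foot side blob across -1.1 along -0.8 mm
groove top across -0.7 along 1.8 mm
origin top across 5.9 along -2.5 mm
slot mid net side0 across -0.2 along 22.4 mm
slot mid top across -8.0 along 18.5 mm
```

Call:
play_rows:
  targets:
    - [0, -0.001, 0.01, -0.001, 0.003, -0.005]
    - [0, 0, 0.01, 0, 0, 0]
    - [0, 0, 0.01, 0, 0, 0]
    - [0, 0, 0.005, 0, 0, 0]
    - [0, 0, 0, 0, 0, 0]

```text
clock: 16.3
tool_pos: [0.5346, 0.1737, 0.0624]
eef_rot: [0.828, 0.561, 0.003, 0.0]
contact_force: [0.3, 0.8, -1.2]
opening: 0.161
```

```bash
python3 -c "
from h import *
togo([.533,.173,.052],68.2)
"
```

```text
t 16.3 pos [0.5346 0.1737 0.0624] q [-0.21  0.83 -0.32  1.87  0.5   0.51 -1.25] F [ 0.3  0.8 -1.2] M [-0.05 -0.01  0.02] op 0.161
shift [-0.0013 -0.0012  0.0104] turn [ 0.0034 -0.0042 -0.0001]
```

Call:
play_rows:
  targets:
    - [-0.001, -0.001, 0.006, 0.003, -0.004, 0]
    - [0, 0, 0.006, 0, 0, 0]
    - [0, 0, 0, 0, 0, 0]

```text
clock: 16.55
tool_pos: [0.5332, 0.1732, 0.0489]
eef_rot: [0.828, 0.561, -0.0, 0.0]
contact_force: [-0.1, -0.3, -2.2]
opening: 0.159
```

```bash
python3 -c "
from h import *
togo([.533,.173,.04],68.2)
"
```

```text
t 16.55 pos [0.5332 0.1732 0.0489] q [-0.22  0.86 -0.3   1.88  0.51  0.49 -1.26] F [-0.1 -0.3 -2.2] M [-0.02 -0.04  0.01] op 0.159
shift [-0.0003 -0.0001  0.0089] turn [-0.0002  0.0005 -0.0002]
```

Call:
play_rows:
  targets:
    - [0, 0, 0.005, 0, 0, 0]
    - [0, 0, 0.005, 0, 0, 0]
    - [0, 0, 0.003, 0, 0, 0]
    - [0, 0, 0, 0, 0, 0]

```text
clock: 16.88
tool_pos: [0.534, 0.1738, 0.0353]
eef_rot: [0.828, 0.561, 0.001, 0.0]
contact_force: [-1.0, -0.9, 3.2]
opening: 0.162
```

```bash
python3 -c "
from h import *
togo([.533,.173,.024],68.2)
"
```

```text
t 16.88 pos [0.534  0.1738 0.0353] q [-0.23  0.88 -0.29  1.88  0.52  0.46 -1.27] F [-1.  -0.9  3.2] M [-0.04  0.09  0.02] op 0.162
shift [-0.0011 -0.0007  0.0113] turn [ 0.0011 -0.0009 -0.0002]
```

The spring made contact where predicted. I'll push down next.

Call:
play_rows:
  targets:
    - [-0.001, -0.001, 0.004, 0.001, 0, 0]
    - [0, 0, 0.004, 0, 0, 0]
    - [0, 0, 0.003, 0, 0, 0]
    - [0, 0, 0, 0, 0, 0]

```text
clock: 17.22
tool_pos: [0.5343, 0.1739, 0.0257]
eef_rot: [0.828, 0.56, 0.002, 0.0]
contact_force: [-1.5, -0.1, 6.5]
opening: 0.158
```

```bash
python3 -c "
from h import *
togo([.533,.173,.024],68.2)
"
```

```text
t 17.22 pos [0.5343 0.1739 0.0257] q [-0.24  0.89 -0.27  1.89  0.53  0.43 -1.28] F [-1.5 -0.1  6.5] M [-0.13  0.26 -0.04] op 0.158
shift [-0.0013 -0.0009  0.0016] turn [ 0.0034 -0.0036 -0.0004]
```

Call:
play_rows:
  targets:
    - [-0.001, -0.001, 0.002, 0.003, -0.003, 0]
    - [0, 0, 0, 0, 0, -0.05]
    - [0, 0, 0.0, 0, 0, -0.08]
    - [0, 0, 0, 0, 0, -0.08]

```text
clock: 17.55
tool_pos: [0.5348, 0.1741, 0.0255]
eef_rot: [0.763, 0.647, 0.002, 0.001]
contact_force: [-1.9, -0.9, 6.6]
opening: 0.16
```

```bash
python3 -c "
from h import *
togo([.533,.173,.024],158.2)
"
```

```text
t 17.55 pos [0.5348 0.1741 0.0255] q [-0.21  0.9  -0.32  1.88  0.61  0.45 -1.14] F [-1.9 -0.9  6.6] M [-0.16  0.24  0.08] op 0.16
shift [-0.0014 -0.0016  0.0015] turn [ 0.0055  0.002  -1.3544]
```

Call:
play_rows:
  targets:
    - [-0.001, -0.001, 0.002, 0.005, 0.002, -0.09]
    - [0, 0, 0.0005, 0, 0, -0.1]
    - [0, 0, 0.0005, 0, 0, -0.1]
    - [0, 0, 0.0005, 0, 0, -0.1]

```text
clock: 17.88
tool_pos: [0.5352, 0.1745, 0.0243]
eef_rot: [0.615, 0.788, 0.004, 0.001]
contact_force: [-1.0, -1.0, 6.7]
opening: 0.161
```

```bash
python3 -c "
from h import *
togo([.533,.173,.024],158.2)
"
```

```text
t 17.88 pos [0.5352 0.1745 0.0243] q [-0.15  0.92 -0.43  1.88  0.74  0.51 -0.85] F [-1.  -1.   6.7] M [-0.19  0.32 -0.01] op 0.161
shift [-0.0009 -0.0025  0.0003] turn [ 7.500e-03 -1.000e-04 -9.453e-01]
```

Call:
play_rows:
  targets:
    - [-0.001, -0.003, 0.001, 0.007, 0, -0.1]
    - [0, -0.0005, 0.0005, 0.001, 0, -0.1]
    - [0, -0.0005, 0.0005, 0.001, 0, -0.1]
    - [0, -0.0005, 0.0005, 0.001, 0, -0.1]

```text
clock: 18.22
tool_pos: [0.5347, 0.1745, 0.0246]
eef_rot: [0.437, 0.899, 0.003, 0.001]
contact_force: [-1.2, -0.8, 6.6]
opening: 0.16
```

```bash
python3 -c "
from h import *
togo([.533,.173,.024],158.2)
"
```

```text
t 18.22 pos [0.5347 0.1745 0.0246] q [-0.08  0.94 -0.54  1.88  0.86  0.57 -0.53] F [-1.2 -0.8  6.6] M [-0.15  0.12 -0.02] op 0.16
shift [-0.0001 -0.0023  0.0006] turn [ 7.00e-03 -1.00e-04 -5.25e-01]
```

Call:
play_rows:
  targets:
    - [-0.0, -0.003, 0.001, 0.007, 0, -0.1]
    - [0, -0.001, 0.0005, 0.001, 0, -0.1]
    - [0, -0.001, 0.0005, 0.001, 0, -0.1]
    - [0, -0.0005, 0.0005, 0.001, 0, -0.1]
    - [0, 0, 0, 0, 0, 0]

```text
clock: 18.63
tool_pos: [0.5345, 0.1742, 0.0254]
eef_rot: [0.238, 0.971, 0.003, 0.002]
contact_force: [-2.0, 0.1, 5.5]
opening: 0.16
```

```bash
python3 -c "
from h import *
togo([.533,.173,.024],158.2)
"
```

```text
t 18.63 pos [0.5345 0.1742 0.0254] q [-0.03  0.96 -0.64  1.88  0.96  0.64 -0.19] F [-2.   0.1  5.5] M [-0.25  0.17  0.01] op 0.16
shift [ 0.0008 -0.0017  0.0014] turn [ 0.0071  0.0031 -0.1004]
```

Call:
play_rows:
  targets:
    - [0.001, -0.002, 0.001, 0.007, 0.003, -0.06]
    - [0, -0.001, 0, 0.003, 0.002, -0.04]
    - [0, 0, 0, 0, 0, 0]
    - [0, 0, 0, 0, 0, 0]

```text
clock: 18.97
tool_pos: [0.5344, 0.1741, 0.0267]
eef_rot: [0.187, 0.982, 0.001, 0.001]
contact_force: [-0.9, -1.6, 6.4]
opening: 0.161
```

```bash
python3 -c "
from h import *
togo([.533,.173,.024],158.2)
p=r.get_state()['tool_pos']-[.533,.173,0];print('along',p[0]*np.cos(1.1903)+p[1]*np.sin(1.1903),'across',p[0]*np.sin(1.1903)-p[1]*np.cos(1.1903))
for n in('side','top'):
    im=r.snapshot(n); cv2.imwrite(f'pics/{n}6.png',im)
    for q in('nut_handle','clip'): print(n,q,[(np.round(d['uv'],1).tolist(),round(d['confidence'],2)) for d in r.tip_of(q,n)[:4]])
x,y=230,215;im=cv2.imread('pics/side6.png');g=im[y:y+120,x:x+150];g=(255*(g/255.)**.5).astype(np.uint8);cv2.imwrite('pics/c9.png',cv2.resize(g,None,fx=5,fy=5,interpolation=cv2.INTER_CUBIC))
"
```

```text
t 18.97 pos [0.5344 0.1741 0.0267] q [-0.02  0.97 -0.67  1.87  0.97  0.67 -0.09] F [-0.9 -1.6  6.4] M [-0.33  0.24 -0.04] op 0.161
shift [ 0.0009 -0.0016  0.0027] turn [0.0028 0.0009 0.005 ]
along 0.001596265389469105 across 0.0009133693595887512
side nut_handle [([295.2, 288.1], 0.66), ([357.8, 177.6], 0.57)]
side clip [([295.0, 315.1], 0.46)]
top nut_handle [([384.1, 264.7], 0.57), ([323.7, 205.9], 0.56), ([145.9, 148.2], 0.44)]
top clip []
```

View pics/c9.png

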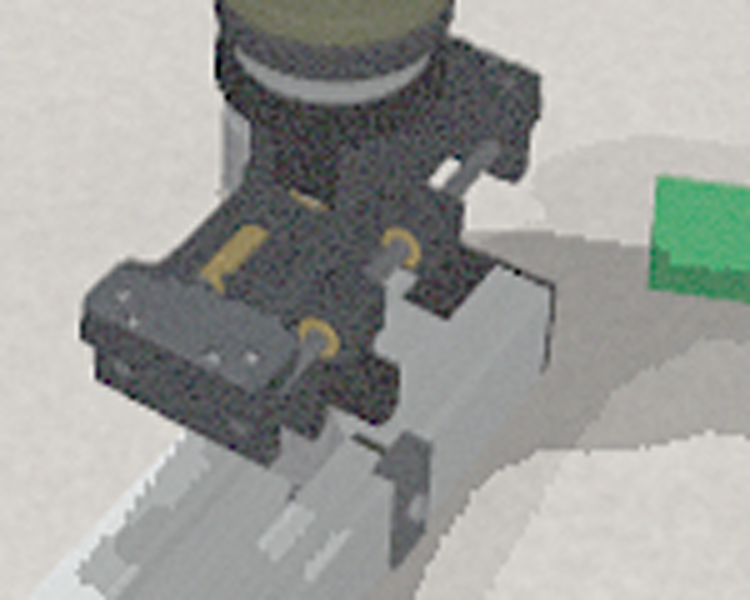

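The handle is hidden behind the gripper, but the turn completed freely. I'll trim the position: about 3 mm across for the grasp offset and about 3 mm along toward the clip.

Call:
play_rows:
  targets:
    - [0.003, -0.004, 0.003, 0.003, 0, 0.005]
    - [0.001, -0.001, 0.001, 0, 0, 0]
    - [0, 0, 0, 0, 0, 0]
    - [0, 0, 0, 0, 0, 0]

```text
clock: 19.6
tool_pos: [0.5339, 0.1741, 0.0256]
eef_rot: [0.189, 0.982, 0.004, 0.005]
contact_force: [-0.1, -1.3, 6.4]
opening: 0.162
```

```bash
cat > al.py <<'E'
from h import *
togo([.533,.173,.024],158.2)
p=r.get_state()['tool_pos']-[.533,.173,0];print('along',p[0]*np.cos(1.1903)+p[1]*np.sin(1.1903),'across',p[0]*np.sin(1.1903)-p[1]*np.cos(1.1903))
E
python3 al.py
```

```text
t 19.6 pos [0.5339 0.1741 0.0256] q [-0.02  0.96 -0.66  1.88  0.98  0.65 -0.12] F [-0.1 -1.3  6.4] M [-0.29  0.07 -0.07] op 0.162
shift [ 0.0005 -0.0014  0.0016] turn [ 0.0094  0.0087 -0.0008]
along 0.001356179912481441 across 0.000470637950472821
```

Call:
play_rows:
  targets:
    - [0.003, -0.004, 0.003, 0.009, 0.009, 0]
    - [0.003, -0.004, 0.002, 0.005, 0.005, 0]
    - [0.002, -0.003, 0.001, 0.003, 0.003, 0]

```text
clock: 19.85
tool_pos: [0.531, 0.1741, 0.0236]
eef_rot: [0.189, 0.982, 0.005, 0.002]
contact_force: [2.9, -0.2, 7.1]
opening: 0.163
```

```bash
python3 al.py
```

```text
t 19.85 pos [0.531  0.1741 0.0236] q [-0.02  0.97 -0.66  1.89  0.98  0.64 -0.12] F [ 2.9 -0.2  7.1] M [ 0.16 -0.89  0.02] op 0.163
shift [-0.0023 -0.0003 -0.0004] turn [ 0.0115  0.0019 -0.0001]
along 0.0003118158961808199 across -0.00225780091152646
```

Call:
play_rows:
  targets:
    - [0, -0.003, 0.001, 0.01, 0.002, 0]
    - [0, -0.003, 0, 0.006, 0, 0]
    - [0, -0.001, 0, 0, 0, 0]

```text
clock: 20.1
tool_pos: [0.5339, 0.1738, 0.0259]
eef_rot: [0.189, 0.982, 0.004, 0.004]
contact_force: [-0.9, -0.6, 5.7]
opening: 0.16
```

```bash
python3 al.py
```

```text
t 20.1 pos [0.5339 0.1738 0.0259] q [-0.02  0.96 -0.66  1.88  0.98  0.65 -0.11] F [-0.9 -0.6  5.7] M [-0.23  0.11 -0.01] op 0.16
shift [ 0.0006 -0.0011  0.0019] turn [0.01   0.0063 0.0007]
along 0.0011017965174913015 across 0.0005738294386190221
```

Call:
play_rows:
  targets:
    - [0.004, -0.003, 0.002, 0.01, 0.006, 0]
    - [0.004, -0.003, 0.001, 0.005, 0, 0]
    - [0.004, -0.002, 0.001, 0.003, 0, 0]
    - [0.004, -0.002, 0.001, 0, 0, 0]
    - [0.003, -0.002, 0.001, 0, 0, 0]

```text
clock: 20.52
tool_pos: [0.5278, 0.1757, 0.0255]
eef_rot: [0.19, 0.982, 0.005, 0.012]
contact_force: [5.0, -0.7, 3.6]
opening: 0.159
```

```bash
python3 al.py
```

```text
t 20.52 pos [0.5278 0.1757 0.0255] q [-0.04  0.95 -0.64  1.92  1.02  0.61 -0.17] F [ 5.  -0.7  3.6] M [-0.14 -1.41  0.08] op 0.159
shift [-0.0058 -0.0006  0.0016] turn [ 0.0147  0.0225 -0.0025]
along 0.0005650764276757423 across -0.005857734600600623
```

Call:
play_rows:
  targets:
    - [-0.001, 0, 0.001, 0.012, 0.02, 0]
    - [0, 0, 0.001, 0.006, 0.01, 0]
    - [0, 0, 0.001, 0, 0, 0]

```text
clock: 20.77
tool_pos: [0.5338, 0.1742, 0.0249]
eef_rot: [0.191, 0.982, -0.001, 0.0]
contact_force: [-2.5, -1.8, 5.8]
opening: 0.161
```

```bash
python3 al.py
```

```text
t 20.77 pos [0.5338 0.1742 0.0249] q [-0.02  0.97 -0.66  1.87  0.97  0.67 -0.1 ] F [-2.5 -1.8  5.8] M [-0.29  0.17 -0.  ] op 0.161
shift [ 0.0003 -0.0014  0.0009] turn [-0.0021  0.0011 -0.0039]
along 0.0014050669704244079 across 0.0003203161261875264
```

Call:
play_rows:
  targets:
    - [0.003, -0.003, 0, 0, 0.0, -0.003]
    - [0.003, -0.003, -0.002, 0, 0, 0]
    - [0.002, -0.002, -0.003, 0, 0, 0]
    - [0.002, -0.002, -0.002, 0, 0, 0]

```text
clock: 21.1
tool_pos: [0.5316, 0.1737, 0.0324]
eef_rot: [0.191, 0.982, 0.007, 0.008]
contact_force: [14.0, 7.5, -41.2]
opening: 0.161
```

```bash
python3 al.py
```

```text
t 21.1 pos [0.5316 0.1737 0.0324] q [-0.02  0.95 -0.66  1.9   0.98  0.64 -0.12] F [ 14.    7.5 -41.2] M [ 1.51 -2.96  0.01] op 0.161
shift [-0.0015 -0.0002  0.0085] turn [ 0.0168  0.0125 -0.0032]
along 7.317571351263675e-05 across -0.0015886269153330668
```

Call:
play_rows:
  targets:
    - [0, 0, 0.002, 0.012, 0.01, 0]
    - [0, 0, 0.0, 0.005, 0.005, 0]
    - [0, 0, 0, 0, 0, 0]

```text
clock: 21.35
tool_pos: [0.5326, 0.1743, 0.0299]
eef_rot: [0.191, 0.982, 0.001, -0.001]
contact_force: [-0.6, -0.6, 4.7]
opening: 0.16
```

```bash
python3 al.py
```

```text
t 21.35 pos [0.5326 0.1743 0.0299] q [-0.01  0.96 -0.67  1.87  0.96  0.67 -0.09] F [-0.6 -0.6  4.7] M [-0.13  0.12  0.02] op 0.16
shift [-0.0009 -0.001   0.0059] turn [ 0.0008 -0.003  -0.0043]
along 0.0010284987963313818 across -0.000895414350227608
```

The grooves have caught: the nut origin is above −5 mm with the nut across, and the spring force agrees. I'll nudge about 2 mm along toward the clip while easing up.

Call:
play_rows:
  targets:
    - [0, -0.004, 0, 0, -0.003, -0.004]
    - [0, -0.005, 0, 0.002, 0, 0]
    - [0, -0.005, 0, 0.003, 0, 0]
    - [0, -0.004, 0, 0.002, 0, 0]
    - [0, 0, 0, 0, 0, 0]

```text
clock: 21.77
tool_pos: [0.5301, 0.17, 0.0317]
eef_rot: [0.186, 0.983, 0.011, 0.003]
contact_force: [0.9, 0.1, 1.3]
opening: 0.159
```

```bash
python3 al.py
```

```text
t 21.77 pos [0.5301 0.17   0.0317] q [ 0.    0.95 -0.67  1.9   0.98  0.64 -0.1 ] F [0.9 0.1 1.3] M [ 0.07 -0.22  0.02] op 0.159
shift [-0.0016  0.0037  0.0078] turn [0.0219 0.001  0.0065]
along -0.003881413223433547 across -0.0015877795866325842
```

Call:
play_rows:
  targets:
    - [0, 0.002, 0, 0.02, 0.001, 0.006]
    - [0, 0.001, 0, 0.01, 0, 0.003]
    - [0, 0, 0, 0, 0, 0]

```text
clock: 22.02
tool_pos: [0.5304, 0.171, 0.0319]
eef_rot: [0.191, 0.982, -0.005, -0.001]
contact_force: [1.5, 1.9, 0.5]
opening: 0.159
```

```bash
python3 al.py
```

```text
t 22.02 pos [0.5304 0.171  0.0319] q [-0.02  0.96 -0.67  1.87  0.95  0.68 -0.09] F [1.5 1.9 0.5] M [ 0.55 -0.43  0.  ] op 0.159
shift [-0.0017  0.0029  0.0079] turn [-0.0112  0.0002 -0.003 ]
along -0.00282873360057099 across -0.0016693765621763018
```

Call:
play_rows:
  targets:
    - [0, 0.0015, 0, -0.009, 0, -0.003]
    - [0, 0.001, 0, 0, 0, 0]
    - [0, 0, 0, 0, 0, 0]

```text
clock: 22.27
tool_pos: [0.5304, 0.1709, 0.0319]
eef_rot: [0.189, 0.982, -0.003, -0.0]
contact_force: [0.7, 2.2, 2.3]
opening: 0.161
```

```bash
python3 al.py
```

```text
t 22.27 pos [0.5304 0.1709 0.0319] q [-0.02  0.95 -0.67  1.88  0.96  0.68 -0.09] F [0.7 2.2 2.3] M [ 0.5  -0.34  0.07] op 0.161
shift [-0.0016  0.003   0.0079] turn [-0.0051  0.0008  0.    ]
along -0.002927063040370877 across -0.0015967252917204926
```

Call:
play_rows:
  targets:
    - [0, 0.001, 0, -0.003, 0, 0]
    - [0, 0, 0, 0, 0, 0]
    - [0, 0, 0, 0, 0, 0]
    - [0, 0, 0, 0, 0, 0]
    - [0, 0, 0, 0, 0, 0]
  hand: 0.55

```text
clock: 22.68
tool_pos: [0.5287, 0.168, 0.0301]
eef_rot: [0.19, 0.982, -0.004, -0.002]
contact_force: [-0.3, -0.0, -0.1]
opening: 0.517
```

Call:
play_rows:
  targets:
    - [0, 0, -0.015, 0, 0, 0]
    - [0, 0, -0.03, 0, 0, 0]
    - [0, 0, -0.03, 0, 0, 0]
    - [0, 0, -0.03, 0, 0, 0]
    - [0, 0, -0.03, 0, 0, 0]

```text
clock: 23.1
tool_pos: [0.5239, 0.165, 0.162]
eef_rot: [0.189, 0.982, -0.01, -0.009]
contact_force: [-0.5, -0.8, 0.1]
opening: 0.55
```

Call:
play_rows:
  targets:
    - [-0.02, -0.03, -0.02, 0, 0, 0]
    - [-0.02, -0.035, 0, 0, 0, 0]
    - [-0.02, -0.035, 0, 0, 0, 0]
    - [-0.02, -0.035, 0, 0, 0, 0]
    - [-0.02, -0.035, 0, 0, 0, 0]

```text
clock: 23.52
tool_pos: [0.5587, -0.0195, 0.1935]
eef_rot: [0.178, 0.984, -0.002, -0.003]
contact_force: [0.2, 0.2, -0.1]
opening: 0.548
```

```bash
python3 -c "
from h import *
togo([.533,.173,.024],158.2)
out=[]
for n,(x,y) in {'side':(240,230),'top':(150,180)}.items():
    im=r.snapshot(n); cv2.imwrite(f'pics/{n}7.png',im)
    for q in('nut_handle','clip'): print(n,q,[(np.round(d['uv'],1).tolist(),round(d['confidence'],2)) for d in r.tip_of(q,n)[:5]])
    g=im[y:y+100,x:x+100];g=(255*(g/255.)**.6).astype(np.uint8);out.append(cv2.resize(g,(400,400),interpolation=cv2.INTER_CUBIC))
cv2.imwrite('pics/c10.png',np.hstack(out))
"
```

```text
t 23.52 pos [ 0.5587 -0.0195  0.1935] q [ 0.45  0.76 -0.9   1.76  0.7   0.99  0.49] F [ 0.2  0.2 -0.1] M [ 0.05 -0.14  0.04] op 0.548
shift [0.0905 0.172  0.1692] turn [-0.0046 -0.0059  0.0225]
side nut_handle [([295.0, 194.2], 0.97), ([356.1, 176.3], 0.71), ([296.6, 283.8], 0.55), ([212.5, 225.7], 0.55)]
side clip [([296.8, 311.7], 0.71), ([293.5, 314.5], 0.55)]
top nut_handle [([203.0, 225.9], 0.65), ([305.3, 129.9], 0.37)]
top clip [([210.8, 230.3], 0.54)]
```

View pics/c10.png

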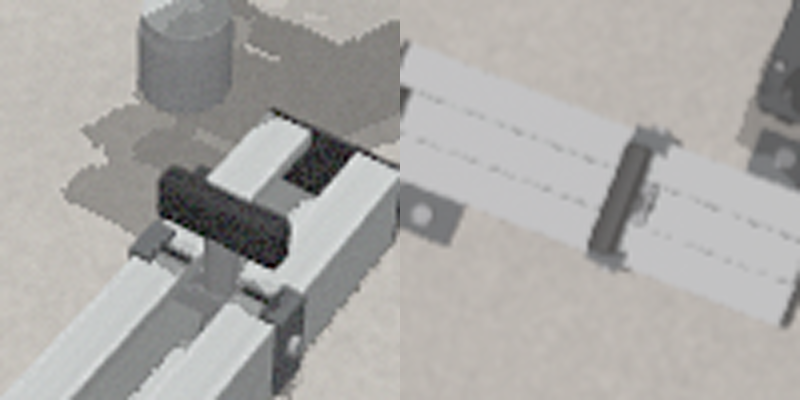

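The nut stands upright and square across the channel at the clip, with the stem between the clip lines at side crop (218,275). Next I'll measure the offset along the channel.

```bash
python3 -c "
from h import *
a=np.radians(68.2);cy=np.array([np.cos(a),np.sin(a),0]);cx=np.array([np.sin(a),-np.cos(a),0]);o=np.array([.533,.173,0])
def f(n,c,uv,z): P=ray_z(c,uv,z)-o;print(n,'across %.1f along %.1f mm'%(1e3*P@cx,1e3*P@cy))
f('handle side net','side',(296.6,283.8),.083);f('handle top net','top',(203.0,225.9),.083)
T=lambda x,y:(150+(x-1.5)/4,180+(y-1.5)/4)
S=lambda x,y:(240+(x-1.5)/4,230+(y-1.5)/4)
f('handle topface top','top',T(622,196),.095)
f('clip pads top','top',T(632,197.5),.046)
f('clip lines side','side',S((190+243)/2,(256+289)/2),.046)
f('stem at slot side','side',S(216,277),.046)
x,e=tri({'side':(296.6,283.8),'top':(203.0,225.9)});print('tri handle',x.round(4),e,(x-o)@cx,(x-o)@cy)
h=[ray_z('top',T(*q),.095) for q in((640,140),(604,251))];d=h[0]-h[1];print('handle yaw',np.degrees(np.arctan2(d[1],d[0])),'want -21.8')
"
```

```text
handle side net across -1.6 along -5.6 mm
handle top net across 4.2 along 4.0 mm
handle topface top across 80.7 along -210.7 mm
clip pads top across 84.8 along -218.8 mm
clip lines side across 2.2 along -4.0 mm
stem at slot side across 0.9 along -1.6 mm
tri handle [0.5324 0.1736 0.0882] 2.6161211014299397 -0.0008230575198080512 0.0003372762366061435
handle yaw -18.752822548293487 want -21.8
```

```bash
python3 -c "
from h import *
a=np.radians(68.2);cy=np.array([np.cos(a),np.sin(a),0]);cx=np.array([np.sin(a),-np.cos(a),0]);o=np.array([.533,.173,0])
def f(n,c,uv,z): P=ray_z(c,uv,z)-o;print(n,'across %.1f along %.1f mm'%(1e3*P@cx,1e3*P@cy))
T=lambda x,y:(150+(x-401.5)/4,180+(y-1.5)/4)
f('handle topface','top',T(622,196),.095); f('clip pads','top',T(632,197.5),.046)
h=[ray_z('top',T(*q),.095) for q in((640,140),(604,251))];d=h[0]-h[1];print('yaw',np.degrees(np.arctan2(d[1],d[0])))
def corners(c,z,hx,hy,w,yaw):
    b=np.radians(yaw);ux=np.array([np.cos(b),np.sin(b),0]);uy=np.array([-np.sin(b),np.cos(b),0]);return [w+ux*i*hx+uy*j*hy+[0,0,zz] for zz in z for i in(1,-1) for j in(1,-1)]
# silhouette fit of the handle in both pictures: position along/across + yaw
masks={}
for c,(x0,y0,x1,y1) in {'side':(272,262,320,300),'top':(190,205,220,248)}.items():
    im=cv2.imread(f'pics/{c}7.png');m=np.zeros(im.shape[:2],np.uint8);m[y0:y1,x0:x1]=(im[y0:y1,x0:x1].max(2)<(30 if c=='side' else 45));n,l,s,_=cv2.connectedComponentsWithStats(m)
    k=1+np.argmax(s[1:,4]);masks[c]=(l==k).astype(np.uint8);print(c,s[k])
def sil(c,w,yaw):
    u=proj(c,corners(c,(.071,.095),.032,.007,w,yaw));m=np.zeros((420,560),np.uint8);hull=cv2.convexHull(np.float32(u));cv2.fillConvexPoly(m,np.int32(np.round(hull*16)),1,shift=4);return m
best={}
for c in masks:
    best[c]=max((( (s:=sil(c,o+cy*al*1e-3+cx*ac*1e-3,-21.8+dy))&masks[c]).sum()/(s|masks[c]).sum(),al,ac,dy) for al in range(-8,8) for ac in range(-5,6) for dy in range(-6,7,2)); print(c,best[c])
"
```

```text
handle topface across 0.6 along -4.6 mm
clip pads across 0.8 along -2.7 mm
yaw -17.939735939558982
side [280 273  32  24 312]
top [207 219   5  12  14]
side (np.float64(0.557347670250896), -4, 1, -6)
top (np.float64(0.0546875), 0, 5, -6)
```

```bash
python3 -c "
from h import *
import itertools
a=np.radians(68.2);cy=np.array([np.cos(a),np.sin(a),0]);cx=np.array([np.sin(a),-np.cos(a),0]);o=np.array([.533,.173,0])
def sil(c,al,ac,dy):
    b=np.radians(-21.8+dy);ux=np.array([np.cos(b),np.sin(b),0]);uy=np.array([-np.sin(b),np.cos(b),0]);w=o+cy*al*1e-3+cx*ac*1e-3
    u=proj(c,[w+ux*i*.032+uy*j*.007+[0,0,z] for z in(.071,.095) for i in(1,-1) for j in(1,-1)])
    m=np.zeros((420,560),np.uint8);cv2.fillConvexPoly(m,np.int32(np.round(cv2.convexHull(np.float32(u))*64)),255,shift=6,lineType=cv2.LINE_AA);return m/255.
for c,(x0,y0,x1,y1) in {'side':(276,266,320,300),'top':(193,210,216,246)}.items():
    g=cv2.imread(f'pics/{c}7.png').max(2)[y0:y1,x0:x1].astype(np.uint8);th,_=cv2.threshold(g,0,255,cv2.THRESH_OTSU)
    lo,hi=np.percentile(g,10),np.percentile(g,75);gn=np.clip((hi-g.astype(float))/(hi-lo),0,1);print(c,th,lo,hi)
    R=[]
    for al,ac,dy in itertools.product(np.arange(-9,5),np.arange(-4,5,2),np.arange(-6,7,1)):
        R.append((np.abs(sil(c,al,ac,dy)[y0:y1,x0:x1]-gn).mean(),al,ac,dy))
    print([tuple(np.round(q,4).tolist()) for q in sorted(R)[:6]])
# line angle from top0: principal dark handle vs clip: print handle pixels
g=cv2.imread('pics/top7.png').max(2);print(g[210:246:3,196:214])
"
```

```text
side 113.0 19.0 168.0Traceback (most recent call last):
  File "<string>", line 14, in <module>
    R.append((np.abs(sil(c,al,ac,dy)[y0:y1,x0:x1]-gn).mean(),al,ac,dy))
                     ~~~^^^^^^^^^^^^
  File "<string>", line 7, in sil
    u=proj(c,[w+ux*i*.032+uy*j*.007+[0,0,z] for z in(.071,.095) for i in(1,-1) for j in(1,-1)])
  File "h.py", line 8, in proj
    K,R,t=cal(c); p=(K@(R@np.atleast_2d(X).T+np.reshape(t,(3,1)))).T; return p[:,:2]/p[:,2:]
          ~~~^^^
  File "h.py", line 6, in cal
    k=r.get_calibration(c); return [np.array(k[x],float) for x in("intrinsics","R","t")]
ValueError: time passes only in moves, steps and waits
```

```bash
sed -i 's/^def cal(c):/import functools\n@functools.lru_cache(None)\ndef cal(c):/' h.py; python3 -c "
from h import *
import itertools
a=np.radians(68.2);cy=np.array([np.cos(a),np.sin(a),0]);cx=np.array([np.sin(a),-np.cos(a),0]);o=np.array([.533,.173,0])
def sil(c,al,ac,dy):
    b=np.radians(-21.8+dy);ux=np.array([np.cos(b),np.sin(b),0]);uy=np.array([-np.sin(b),np.cos(b),0]);w=o+cy*al*1e-3+cx*ac*1e-3
    u=proj(c,[w+ux*i*.032+uy*j*.007+[0,0,z] for z in(.071,.095) for i in(1,-1) for j in(1,-1)])
    m=np.zeros((420,560),np.uint8);cv2.fillConvexPoly(m,np.int32(np.round(cv2.convexHull(np.float32(u))*64)),255,shift=6,lineType=cv2.LINE_AA);return m/255.
for c,(x0,y0,x1,y1) in {'side':(276,266,320,294),'top':(193,212,216,243)}.items():
    g=cv2.imread(f'pics/{c}7.png').max(2)[y0:y1,x0:x1]
    lo,hi=np.percentile(g,10),np.percentile(g,75);gn=np.clip((hi-g.astype(float))/(hi-lo),0,1);print(c,lo,hi)
    R=[(np.abs(sil(c,al,ac,dy)[y0:y1,x0:x1]-gn).mean(),al,ac,dy) for al,ac,dy in itertools.product(np.arange(-9,5),np.arange(-4,5,2),np.arange(-6,7,1))]
    print([tuple(np.round(q,4).tolist()) for q in sorted(R)[:6]])
"
```

```text
side 18.0 146.25
[(0.2455, -4.0, 2.0, -5.0), (0.2456, -3.0, 0.0, -6.0), (0.2458, -4.0, 2.0, -6.0), (0.2462, -5.0, 2.0, -6.0), (0.2466, -4.0, 0.0, -6.0), (0.2468, -4.0, 2.0, -4.0)]
top 49.0 164.0
[(0.1074, -4.0, 2.0, 0.0), (0.1086, -4.0, 2.0, -1.0), (0.1094, -4.0, 0.0, 0.0), (0.1097, -4.0, 2.0, 1.0), (0.1097, -4.0, 0.0, 1.0), (0.11, -4.0, 0.0, -1.0)]
```

```bash
python3 -c "
from h import *
a=np.radians(68.2);cy=np.array([np.cos(a),np.sin(a),0]);cx=np.array([np.sin(a),-np.cos(a),0]);o=np.array([.533,.173,.046])
al=np.arange(-14,14.1,.5)
for f in('side0','top0','side7','top7'):
    g=cv2.imread(f'pics/{f}.png').mean(2).astype(np.float32);c=f[:-1]
    for sx in(-1,1):
        P=[]
        for ac in(16,18,20,22,24,26):
            u=proj(c,[o+cx*sx*ac*1e-3+cy*x*1e-3 for x in al]).astype(np.float32);P.append(cv2.remap(g,u[:,:1].copy(),u[:,1:].copy(),cv2.INTER_LINEAR).ravel())
        p=np.mean(P,0);w=np.clip(np.percentile(p,70)-p-5,0,None);print(f,sx,'dark centroid %.1f min at %.1f depth %.0f'%((w*al).sum()/w.sum(),al[p.argmin()],np.percentile(p,70)-p.min()))
"
```

```text
side0 -1 dark centroid -2.7 min at -2.5 depth 128
side0 1 dark centroid -2.4 min at -2.0 depth 129
top0 -1 dark centroid -0.8 min at -0.5 depth 75
top0 1 dark centroid -0.8 min at -0.5 depth 70
side7 -1 dark centroid -1.4 min at -2.5 depth 131
side7 1 dark centroid -0.8 min at -2.5 depth 130
top7 -1 dark centroid 3.1 min at -2.0 depth 87
top7 1 dark centroid 3.4 min at -2.0 depth 85
```

```bash
python3 -c "
from h import *
from scipy.optimize import minimize
a=np.radians(68.2);cy=np.array([np.cos(a),np.sin(a),0]);cx=np.array([np.sin(a),-np.cos(a),0]);o=np.array([.533,.173,0])
def sil(c,al,ac,dy,dz=0):
    b=np.radians(-21.8+dy);ux=np.array([np.cos(b),np.sin(b),0]);uy=np.array([-np.sin(b),np.cos(b),0]);w=o+cy*al*1e-3+cx*ac*1e-3+[0,0,dz*1e-3]
    u=proj(c,[w+ux*i*.032+uy*j*.007+[0,0,z] for z in(.071,.095) for i in(1,-1) for j in(1,-1)])
    m=np.zeros((420,560),np.uint8);cv2.fillConvexPoly(m,np.int32(np.round(cv2.convexHull(np.float32(u))*64)),255,shift=6,lineType=cv2.LINE_AA);return m/255.
def meas(c,th):
    g=cv2.imread(f'pics/{c}7.png').max(2);x0,y0,x1,y1={'side':(276,266,320,300),'top':(195,213,214,243)}[c]
    m=np.zeros(g.shape,np.uint8);m[y0:y1,x0:x1]=g[y0:y1,x0:x1]<th
    n,l,s,ce=cv2.connectedComponentsWithStats(m,connectivity=4);k=1+np.argmax(s[1:,4]);return (l==k),s[k],ce[k]
for c,ths in(('side',(40,50,60)),('top',(60,75,90))):
    for th in ths:
        m,s,ce=meas(c,th);q=sil(c,-3,0,0);e=np.array([np.average(i,weights=q) for i in np.indices(q.shape)])[::-1];J=(proj(c,o+cy*.01+[0,0,.083])-proj(c,o+[0,0,.083]))[0]
        yy,xx=np.nonzero(m);cv=np.cov(xx,yy);ang=.5*np.degrees(np.arctan2(2*cv[0,1],cv[0,0]-cv[1,1]))
        I=np.indices(q.shape);cq=np.cov(np.array([I[1].ravel(),I[0].ravel()]),aweights=q.ravel());aq=.5*np.degrees(np.arctan2(2*cq[0,1],cq[0,0]-cq[1,1]))
        print(c,th,s,'area pred',q.sum().round(),'centroid',ce.round(1),'pred',e.round(1),'along',round(-3+10*((ce-e)@J)/(J@J),1),'angle',ang.round(1),aq.round(1))
"
```

```text
side 40 [280 272  32  25 427] area pred 601.0 centroid [295.3 284. ] pred [295.3 284.4] along -3.7 angle 27.8 28.0
side 50 [279 272  33  25 446] area pred 601.0 centroid [295.2 283.8] pred [295.3 284.4] along -3.8 angle 28.2 28.0
side 60 [279 271  34  26 460] area pred 601.0 centroid [295.3 283.8] pred [295.3 284.4] along -3.9 angle 28.0 28.0
top 60 [197 216  16  27 193] area pred 279.0 centroid [204.7 229.2] pred [205.1 228.9] along -2.4 angle -68.0 -68.0
top 75 [197 215  16  28 212] area pred 279.0 centroid [205.  229.1] pred [205.1 228.9] along -2.9 angle -67.9 -68.0
top 90 [197 213  17  30 238] area pred 279.0 centroid [205.6 227.9] pred [205.1 228.9] along -3.2 angle -68.0 -68.0
```

Both pictures give a handle that is square to within 0.3° and about 1.7 mm from the clip line, seated and upright. I don't think a further nudge is worth the risk, so I'm handing it in.

```bash
python3 -c "
from h import *
im=r.snapshot('top');a=cv2.imread('pics/top0.png')
for n,(x,y) in {'tin':(282,207),'knob':(421,205),'purple':(323,207),'orange':(385,263)}.items():
    t=a[y-12:y+12,x-12:x+12];R=cv2.matchTemplate(im[y-18:y+18,x-18:x+18],t,cv2.TM_CCOEFF_NORMED);_,v,_,l=cv2.minMaxLoc(R);print(n,l[0]-6,l[1]-6,round(v,2))
s=r.get_state();print(s['clock'],s['contact_force'].round(1));print(r.finish_job())"
```

```text
tin -6 -2 0.36
knob 0 0 1.0
purple 5 0 0.3
orange -6 -1 0.1
23.8667 [-0.2  0.5 -0.1]
the job is handed in; nothing more can be done
None
```

The spring nut is out of the holder and seated in the channel at the clip, with both grooves caught on the lips. I pushed it below the lips, turned it a quarter turn, let the spring lift it and released it. The job was handed in at 23.9 s.

**Reported height was wrong:** the fingertips sat about 34 mm higher than the reported pose. The first grasp closed above the handle without touching anything. I measured the offset in the side camera, corrected for it, and the second grasp held.

**Checks after release:**
- **Squareness:** the handle was square across the channel to within about 0.3° in both cameras.
- **Centring:** it stood about 1.4 mm (side camera) to 2.0 mm (top camera) off the clip line along the slot. I left this rather than risk disturbing it.
- **Seating:** while still held, the nut came up against a stop at its seated height. It looked upright in both views after release.
- **Contact:** the gripper was clear, with no contact force.

**Force spike:** while lifting the nut into the lips I briefly pulled up with about 41 N at the wrist. That is under the 120 N wrist limit, and the load came through the gripped nut rather than the gripper's body.

**Unconfirmed:** the final picture comparison showed the knob block unmoved. It could not confirm the tin or the orange and purple look-alikes, because their match scores were low; the arm was over that area, which probably hid or shaded them. I did not run the comparison on the other bystanders. No contact showed in the force readings near any of these objects.

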